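# Sort the radio modules between the charging cradles and the rework board

## Task

Sort the four radio modules by the control at their top end: those with the round knob fitted belong in the two sloping charging cradles, those that have lost it and show only a bare thin shaft belong flat in the nests of the plywood rework board, one to a nest. One knobless module was put in a cradle by mistake: take it out, and seat the complete module that lies on the bench in that cradle, knob end up and slid fully home under the lip. Leave the complete module that is already in the other cradle, and all the other things on the bench, where they are.

Things in the scene. Friction and masses are not known exactly. Their poses are not given: they have to be found in the camera images.
- bare_in_cradle: Black module, 115 x 60 x 29 mm (24 mm thick at x > 29). Origin under it at half length; x along it to its display and control end, z out of its face. Body spans x -58..58, y -33..27 (grasp across y, middle y = -3). Control at x 44, y 14, up to z 41. Incomplete: knob missing, only a thin bare shaft. At the start it is wrongly in cradle_a.
- good_in_cradle: Black module, 115 x 60 x 29 mm (24 mm thick at x > 29). Origin under it at half length; x along it to its display and control end, z out of its face. Body spans x -58..58, y -33..27 (grasp across y, middle y = -3). Control at x 44, y 14, up to z 41. Complete: stout round black knob on it, some 15 mm across. At the start it is rightly in cradle_b.
- good_on_bench: Black module, 115 x 60 x 29 mm (24 mm thick at x > 29). Origin under it at half length; x along it to its display and control end, z out of its face. Body spans x -58..58, y -33..27 (grasp across y, middle y = -3). Control at x 44, y 14, up to z 41. Complete: stout round black knob on it, some 15 mm across. At the start it lies flat on the bench before the cradles.
- bare_on_bench: Black module, 115 x 60 x 29 mm (24 mm thick at x > 29). Origin under it at half length; x along it to its display and control end, z out of its face. Body spans x -58..58, y -33..27 (grasp across y, middle y = -3). Control at x 44, y 14, up to z 41. Incomplete: knob missing, only a thin bare shaft. At the start it lies flat on the bench before the cradles.
- cradle_a_bed: Sloping bed of a charging cradle, rising away from the robot at 35 deg. Frame on the bed's face: x up the slope, z square out of it, origin 52 mm above the bench. A module is home when its frame coincides with this one: control end up the slope, lower end at the stop (x -58.5). Bed 46 mm wide (y -26..20), edges free for fingers. cradle_a starts with a knobless module.
- cradle_b_bed: Sloping bed of a charging cradle, rising away from the robot at 35 deg. Frame on the bed's face: x up the slope, z square out of it, origin 52 mm above the bench. A module is home when its frame coincides with this one: control end up the slope, lower end at the stop (x -58.5). Bed 46 mm wide (y -26..20), edges free for fingers. cradle_b starts with a complete one, which stays.
- good_on_bench_shaft (a point): On the knob of good_on_bench: its x 44, y 14, z 35 mm.
- good_in_cradle_shaft (a point): On the knob of good_in_cradle: its x 44, y 14, z 35 mm.
- nest_left (a point): Middle of the floor of the left (+y) of two nests, 100 mm apart, on the fixed plywood rework board (150 x 190 x 6 mm, flat on the bench); 6 mm above the bench, x along the nest. 125 x 69 mm between cleats that stand 9 mm above the floor at both ends and the corners (side cleats at |x| 40..62); mid-sides open for fingers.
- nest_right (a point): Middle of the floor of the right (-y) of two nests, 100 mm apart, on the fixed plywood rework board (150 x 190 x 6 mm, flat on the bench); 6 mm above the bench, x along the nest. 125 x 69 mm between cleats that stand 9 mm above the floor at both ends and the corners (side cleats at |x| 40..62); mid-sides open for fingers.
- cradle_a_lip (a point): Middle of the underside of the lip over the stop of cradle_a's bed. In the bed frame the lip covers x -66..-46, 34 mm out from the bed: a module goes in laid on the bed some 15 to 20 mm up the slope, then slid down under the lip; it comes out by sliding up that much first. Side cheeks 70 mm apart (middle y = -3), 19 mm high, at x -66..-34.
- cradle_a_shade (a point): Middle of the top edge of cradle_a's grey display shade: a 76 mm wide board square on the bed at bed x 94..98, 115 mm high. It leans out over the module, so the tool must come in along the bed's -z, tilted about 35 degrees with its body towards the robot.
- cradle_b_lip (a point): Middle of the underside of the lip over the stop of cradle_b's bed. In the bed frame the lip covers x -66..-46, 34 mm out from the bed: a module goes in laid on the bed some 15 to 20 mm up the slope, then slid down under the lip; it comes out by sliding up that much first. Side cheeks 70 mm apart (middle y = -3), 19 mm high, at x -66..-34.
- cradle_b_shade (a point): Middle of the top edge of cradle_b's grey display shade: a 76 mm wide board square on the bed at bed x 94..98, 115 mm high. It leans out over the module, so the tool must come in along the bed's -z, tilted about 35 degrees with its body towards the robot.
- solder_reel: copper-coloured flat reel of solder, 56 mm across and 29 mm high, standing on its flange among the modules; bystander
- cutters: red-handled cutters, 146 x 44 x 11 mm, lying at the left front of the bench; bystander

How it is judged:
By the outcome, as a careful person would: the job done as asked, in the order asked, and still so for the second after the job is handed in, with the robot touching nothing.
It also fails if it takes over 69 s, if anything falls off the work surface, if the arm or the gripper's body presses on something with over 40 N, if the wrist force passes 120 N, or if a joint passes its speed limit or range.

## Robot

A 6-joint arm with a two-finger parallel gripper is mounted at the origin on a cart in front of the work surface, level with it; the furniture and walls round the work are solid. World frame = base frame: x ahead of the robot, y to its left, z up, the work surface at z = 0. Lengths are in m, angles in rad, forces in N, time in s.
With the tool pointing down it reaches from about 0.325 to 0.85 m from the base axis. Payload 4.4 kg.
Tool frame: the origin (TCP) lies between the finger pads; the fingertips stand 8 mm ahead of it and the grasp point (between the pads) lies 11 mm behind it; z points along the fingers, y is the line along which they close (so a half turn about z gives the same grasp; the last joint's range is limited). The gripper opens to 94 mm and grips with 3 to 60 N. Pads are 16 mm wide; open, the fingers measure 119 mm over their backs; the gripper's body (75 mm by 177 mm) begins 78 mm behind the grasp point.
Start: joints at [-1.387, 0.207, 1.542, -0, 1.393, -0.15], TCP at [0.188, -0.543, 0.213] pointing down, gripper open.
Joint ranges: [-2.73, 2.73], [-0.86, 2.22], [0.23, 2.46], [-1.11, 4.25], [0.08, 2.63], [-2.82, 2.82]. Speed limits (rad/s): [2.79, 2.79, 3.14, 3.14, 3.14, 3.14].

## Interface

Orientations are given as a unit quaternion [x, y, z, w].
In Python, from station import state, snapshot, camera_params, sign_off gives the robot as it stands. The module is installed in compiled form; this text tells all that it offers.
- The arm moves only by the shell command python3 -m crank 'ROWS'. ROWS is JSON, a list of rows, each an object with "travel": the shift along the tool's x, y, z in mm, a list of three; "yaw": the turn about the tool's z in degrees; "gripper": the opening, from 0 (shut) to 1 (fully open). In form: [{"travel": [x, y, z], "yaw": yaw, "gripper": gripper}, ...]. A call has 1 to 12 rows; each row shifts and turns the commanded pose from where the row before left it, along the tool's axes as they then stand; what a row does not reach is not made up. A row lasts 1/12 s, in which the tool goes at most 41.7 mm and 7.16 degrees, less where a joint would pass 70% of its speed; a pose out of reach is approached as far as the arm can. A call is refused whole if a number of a shift passes 41.7 or a number of a turn 7.16, either way. A call with a gripper value outside its range is refused whole. The fingers move at their own pace and stop on an object; the grip force is fixed at half the most. Time passes only in rows, so rows that do not move let the fingers close. It gives the time, the measured TCP pose, the force, the opening and the grip force at its end, in the units of the state.
- state(): the state, without advancing time (a new reading comes with each control period).
- snapshot(name): name is "side" or "top"; returns the picture (420x560x3 uint8, red, green, blue); there is no depth.
- camera_params(name): a dict with "camera_matrix" (3x3 intrinsics, pixels), "position" and "rotation" of the camera in the world. Camera axes: x right, y down, z forward; pixel columns grow to the right and rows downward; lengths in m; the calibration is good to about 2 mm. A picture is of the moment at which its call begins. camera_params takes no time and is no camera call.
- sign_off(): hands the job in; it is judged then, once.
The state is a dict: "t": time; "qpos": joint angles; "qd": joint speeds; "joint_efforts": joint torques, N m; "eef_pos": TCP position; "ee_rot": TCP orientation; "force": force on the tool from outside, world axes, zero at the start; "wrist_torque": the same for the moment, N m; "width": finger opening in m; "gripper_force": force on a finger pad.
Only numpy, scipy, OpenCV 4.12 (cv2) and the standard library are available. Lean on these libraries where they do the work, as an engineer would, in place of code of your own. Each camera call takes 0.05 s, during which the arm holds its last target. There are 200 camera calls.

## Working session

There is one attempt and no reset: what is moved stays moved. The work goes in short steps, Python scripts to look and compute and a shell command to move; the robot and the scene stay as the last step left them, time stands still between calls to the robot, and variables do not carry over. Pictures are saved under pics/ and viewed, at most 10 in all, crops included, and the job is handed in when it is done.

```bash
mkdir -p pics
python3 - <<'E'
from station import *
import cv2
for n in ("top","side"):
    im=snapshot(n); cv2.imwrite(f"pics/{n}0.png",im[:,:,::-1])
    p=camera_params(n); print(n,p)
print(state())
E
```

```text
top {'camera_matrix': array([[396.16686554,   0.        , 278.22993893],
       [  0.        , 396.16686554, 209.66952213],
       [  0.        ,   0.        ,   1.        ]]), 'position': array([0.40677977, 0.12884815, 0.99730478]), 'rotation': array([-0.70493888,  0.70663834, -0.05388857,  0.02862614])}
side {'camera_matrix': array([[383.47199763,   0.        , 283.0892915 ],
       [  0.        , 383.47199763, 198.9753791 ],
       [  0.        ,   0.        ,   1.        ]]), 'position': array([0.27199407, 0.80647909, 0.70849314]), 'rotation': array([-0.16863472,  0.88221912, -0.43318289,  0.07486214])}
{'t': 0.1, 'qpos': array([-1.38750719e+00,  2.07346402e-01,  1.54281342e+00, -5.33287556e-05,
        1.39351433e+00, -1.50497807e-01]), 'qd': array([ 1.86076485e-04, -1.51799097e-03, -2.48842677e-03, -3.48842038e-07,
        4.98112706e-04, -4.96213809e-05]), 'joint_efforts': array([-1.21149769e-03, -3.71867037e+01, -2.82294470e+01,  6.99257897e-02,
        3.11034999e-02, -4.19390039e-05]), 'eef_pos': array([ 0.18822335, -0.54255213,  0.21239922]), 'ee_rot': array([ 9.86104260e-01,  1.66124363e-01, -4.33009836e-05, -1.04017619e-03]), 'force': array([-0.03712336,  0.04118666,  0.81412377]), 'wrist_torque': array([ 0.02321329,  0.00552638, -0.00923687]), 'gripper_force': 0.0, 'width': 0.09365544146921516}
```

View pics/top0.png

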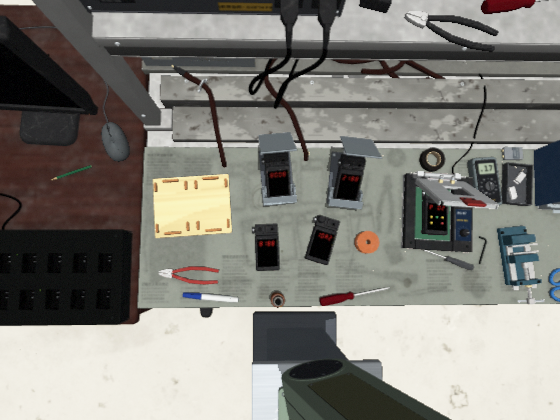

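View pics/side0.png

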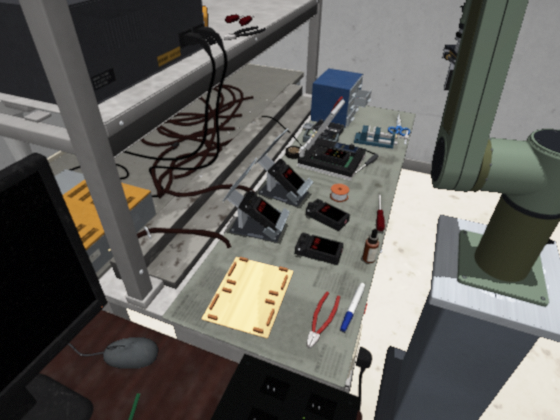

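Run:
```python
import cv2
t=cv2.imread("pics/top0.png"); s=cv2.imread("pics/side0.png")
f=lambda i,c0,c1,r0,r1,k,n: cv2.imwrite(n,cv2.resize(i[r0:r1,c0:c1],None,fx=k,fy=k,interpolation=cv2.INTER_CUBIC))
f(t,245,385,128,276,4,"pics/c1.png")
f(t,145,241,168,242,8,"pics/c2.png")
f(s,200,360,145,345,3,"pics/c3.png")
```

```text
(no output)
```

View pics/c1.png

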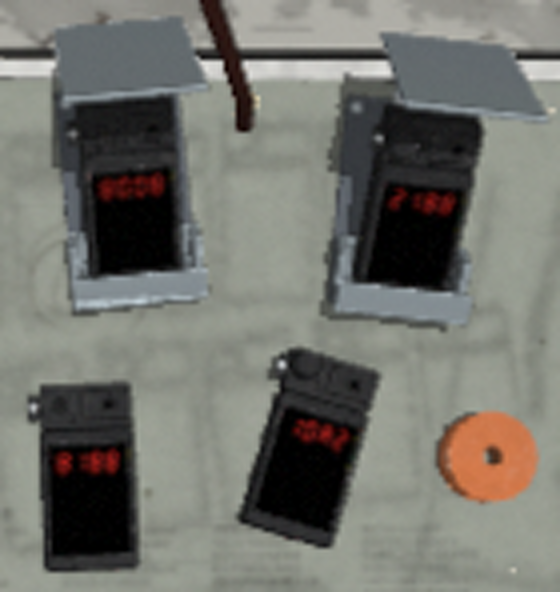

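View pics/c2.png

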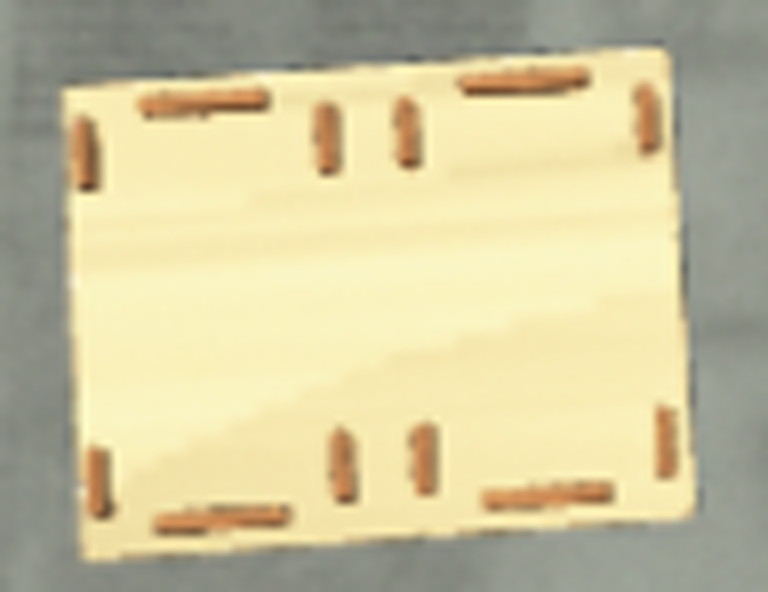

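View pics/c3.png

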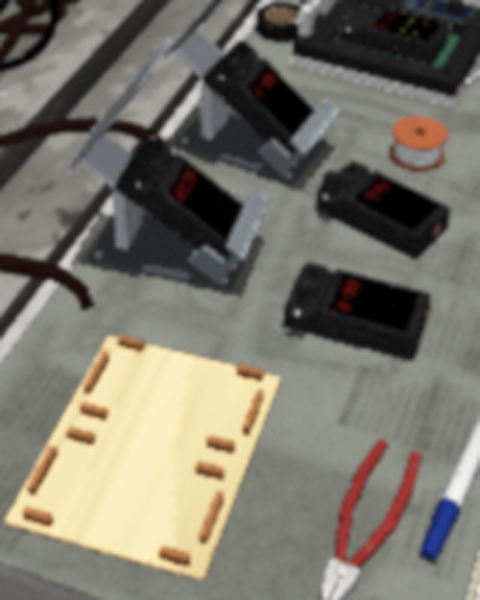

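Run:
```python
import cv2,numpy as np
s=cv2.imread("pics/side0.png")
s=np.clip(255*(s/255.)**.45,0,255).astype('uint8')
f=lambda c,r: cv2.resize(s[r:r+42,c:c+56],None,fx=7,fy=7,interpolation=cv2.INTER_CUBIC)
cv2.imwrite("pics/c4.png",np.vstack([np.hstack([f(232,183),f(258,152)]),np.hstack([f(290,226),f(302,192)])]))
```

```text
(no output)
```

View pics/c4.png

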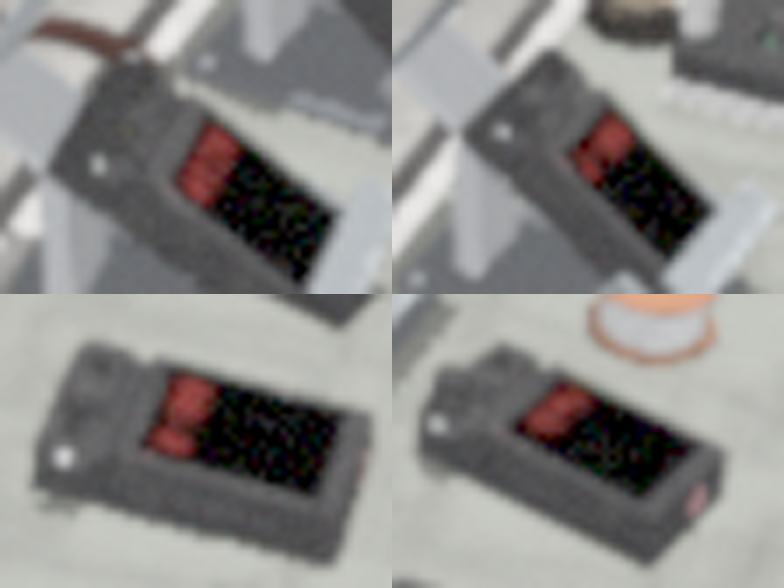

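```bash
cat > h.py <<'E'
import numpy as np, cv2
from scipy.spatial.transform import Rotation as R
from scipy.optimize import least_squares
from station import camera_params
P={n:camera_params(n) for n in("top","side")}
def proj(n,X):
    p=P[n]; c=R.from_quat(p["rotation"]).inv().apply(np.atleast_2d(X)-p["position"])@p["camera_matrix"].T
    return c[:,:2]/c[:,2:]
def pose(q,z=0,tilt=0): # q=x,y,yaw -> R,t ; tilt deg
    return R.from_euler("ZY",[q[2],-np.radians(tilt)]),np.array([q[0],q[1],z])
def tf(q,z,tilt,pts): r,t=pose(q,z,tilt); return r.apply(np.array(pts)/1000)+t
def fit(obs,z,tilt,q0):
    f=lambda q: np.concatenate([(proj(n,tf(q,z,tilt,m))-np.array(px)).ravel() for n,m,px in obs])
    s=least_squares(f,q0,loss="soft_l1"); return s.x,f(s.x).reshape(-1,2).round(1)
HX=58
body=[(58,27,24),(58,-33,24),(-58,-33,29),(-58,27,29),(58,27,0),(58,-33,0),(-58,-33,0),(-58,27,0)]
E
cat > fit.py <<'E'
from h import *
c1=lambda l:[(245+x/4-.375,128+y/4-.375) for x,y in l]
c2=lambda l:[(145+x/8-.44,168+y/8-.44) for x,y in l]
c3=lambda l:[(200+x/3-.33,145+y/3-.33) for x,y in l]
bc=[(75,95,0),(75,-95,0),(-75,-95,0),(-75,95,0)]
Q={}
def go(k,*a):
    Q[k],r=fit(*a); print(k,Q[k].round(4),r.tolist())
go("board",[("top",bc,c2([(62,88),(668,46),(695,517),(84,560)])),("side",bc,c3([(108,336),(280,377),(203,579),(5,521)])[:0] or np.zeros((0,2)))][:1],.006,0,(.4,.3,0))
go("bare",[("top",body[:4],c1([(40,384),(131,383),(138,567),(45,570)]))],0,0,(.35,.15,0))
go("good",[("top",body[:4],c1([(285,350),(380,372),(330,547),(240,520)]))],0,0,(.35,.05,0))
sh=[(94,35,115),(94,-41,115),(98,35,0),(98,-41,0)]
lip=[(-46,35,36),(-46,-41,36),(-66,35,36),(-66,-41,36)]
go("cL",[("top",[sh[0],sh[1]]+lip,c1([(68,97),(208,88),(72,278),(208,270),(76,312),(209,297)]))],.052,35,(.5,.15,0))
go("cR",[("top",[sh[0],sh[1]]+lip,c1([(403,102),(549,120),(338,284),(471,293),(329,315),(467,327)]))],.052,35,(.5,.0,0))
np.save("Q.npy",Q,allow_pickle=True)
out=[]
for n in("top","side"):
    im=cv2.imread(f"pics/{n}0.png"); K=4
    (c,r,w,h)=(245,128,140,148) if n=="top" else (225,140,130,130)
    im=cv2.resize(im[r:r+h,c:c+w],None,fx=K,fy=K,interpolation=cv2.INTER_CUBIC)
    im=np.clip(255*(im/255.)**.6,0,255).astype('uint8')
    D=lambda X,col,cl=True: cv2.polylines(im,[np.int32(np.round(((proj(n,X)-(c,r))*K+K/2)*8))],cl,col,1,cv2.LINE_AA,3)
    th=np.linspace(0,2*np.pi,24); 
    for k,z,t in(("bare",0,0),("good",0,0),("cL",.052,35),("cR",.052,35)):
        D(tf(Q[k],z,t,body[:4]),(0,255,0));D(tf(Q[k],z,t,body[4:]),(0,160,0))
        for zz in(24,41): D(tf(Q[k],z,t,[(44+7.5*np.cos(a),14+7.5*np.sin(a),zz) for a in th]),(0,255,255))
        if t: D(tf(Q[k],z,t,[sh[0],sh[1],sh[3],sh[2]]),(255,0,255)); D(tf(Q[k],z,t,[lip[0],lip[1],lip[3],lip[2]]),(255,0,255))
    out.append(im)
h=max(i.shape[0] for i in out)
o=np.hstack([cv2.copyMakeBorder(i,0,h-i.shape[0],0,0,0) for i in out]); o=cv2.resize(o,None,fx=800/o.shape[1],fy=800/o.shape[1],interpolation=cv2.INTER_AREA)
cv2.imwrite("pics/ov1.png",out[1]); cv2.imwrite("pics/ov.png",o)
E
python3 fit.py
```

```text
board [0.5346 0.3095 0.0713] [[0.0, -0.3], [-0.0, -0.1], [0.3, 0.0], [-0.3, 0.3]]
bare [0.4305 0.1252 0.0289] [[-0.8, -0.5], [0.8, -1.0], [0.8, 0.6], [-0.8, 0.7]]
good [ 0.4488 -0.0102 -0.2886] [[0.5, -1.9], [-0.1, -0.6], [0.3, 1.0], [-0.8, 0.8]]
cL [0.6091 0.0993 0.0841] [[-0.7, 1.4], [1.0, 0.8], [1.2, -0.2], [-1.3, -0.7], [0.8, -1.3], [-1.3, -0.1]]
cR [ 0.6003 -0.0731 -0.1016] [[-0.2, 1.7], [-0.4, 1.0], [1.7, -0.7], [-0.4, 0.2], [2.6, -1.1], [-1.1, -1.0]]
```

View pics/ov1.png

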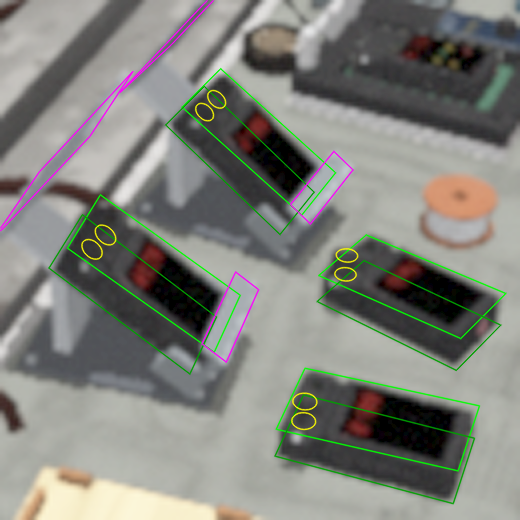

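Run:
```python
import cv2,numpy as np
def f(n,c,r):
    s=cv2.imread(f"pics/{n}0.png")[r:r+22,c:c+30].astype(float).max(2)
    s=np.clip((s-5)/(95-5),0,1)*255
    return cv2.resize(s.astype('uint8'),None,fx=13,fy=13,interpolation=cv2.INTER_CUBIC)
cv2.imwrite("pics/k.png",np.vstack([np.hstack([f("side",234,188),f("side",262,156)]),np.hstack([f("top",260,150),f("top",336,150)])]))
```

```text
(no output)
```

View pics/k.png

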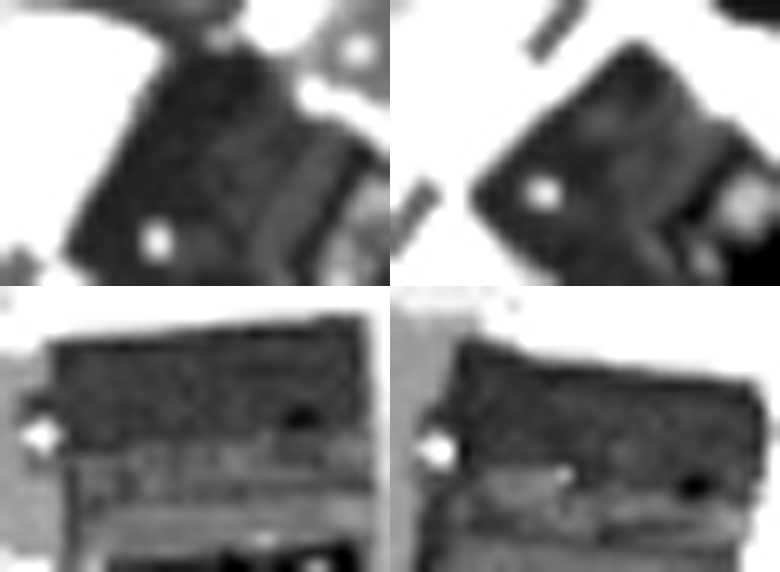

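Run:
```python
from h import *
Q=np.load("Q.npy",allow_pickle=True).item()
for k,z,t in(("bare",0,0),("good",0,0),("cL",.052,35),("cR",.052,35)):
    for n in("side","top"):
        p=proj(n,tf(Q[k],z,t,[(44,14,24),(44,14,41),(44,27,12),(58,27,24),(58,-33,24)]))
        o={("cL","side"):(234,188,0,0),("cR","side"):(262,156,390,0),("cL","top"):(260,150,0,286),("cR","top"):(336,150,390,286)}.get((k,n))
        if o: print(k,n,"k.png",((p-o[:2]+.5)*13+o[2:]).round().tolist())
        im=cv2.imread(f"pics/{n}0.png").max(2); c=np.round(p[:2].mean(0)).astype(int)
        print(k,n,c); print(im[c[1]-6:c[1]+7,c[0]-6:c[0]+7])
```

```text
bare side [300 242]
[[128 127 130 131 124  96  49  36  32  25  20  24  32]
 [127 127 126 123 107  70  40  38  36  32  26  27  32]
 [128 130 129 117  87  47  36  39  41  37  32  34  33]
 [128 130 130 110  67  37  36  41  42  39  35  35  31]
 [129 131 130 103  50  32  30  34  34  34  36  33  32]
 [129 129 116  82  39  26  23  28  27  28  28  30  30]
 [132 128 105  58  33  25  22  22  23  24  25  28  31]
 [134 124  93  47  36  27  19  19  24  26  26  28  32]
 [135 116  73  42  35  25  21  26  29  33  31  30  31]
 [129  97  51  40  33  25  23  26  31  33  35  34  29]
 [114  70  39  36  38  34  29  31  33  36  36  33  30]
 [102  50  32  38  50  54  40  34  37  35  35  32  28]
 [101  42  31  54 108 125  72  38  35  35  33  30  27]]
bare top [259 228]
[[147 150 150 147 149 148 149 151 150 142 142 142 145]
 [152 154 153 150 149 149 150 153 150 144 142 138 137]
 [150 143  85  80  83  79  77  79  80  79  77  75  75]
 [146 136  54  50  51  52  53  57  55  52  50  51  48]
 [120 108  52  49  51  52  54  54  52  51  54  48  47]
 [ 66  62  51  51  55  50  38  38  49  51  58  48  48]
 [ 80  51  56  
[... 4279 characters left out ...]
27  23  25  23  23  28  29  28  27  25]
 [ 24  20  25  20  22  25  23  24  24  29  28  29  29]
 [ 23  18  19  22  23  23  24  25  24  24  25  25  29]
 [ 45  21  20  25  23  29  26  23  21  22  25  29  25]
 [114  19  19  23  28  27  28  28  24  23  27  29  27]
 [ 74  21  24  26  27  29  28  29  26  26  21  24  24]
 [ 37  25  23  37  43  42  44  47  51  63  25  25  23]
 [ 27  27  32  39  47  45  48  52  51  38  25  26  32]
 [ 28  38  30  31  42  47  47  45  45  36  41  39  37]
 [ 31  40  31  27  31  33  38  40  48  39  46  40  38]
 [ 27  32  23  25  25  29  38  36  39  46  45  41  29]
 [ 29  36  36  33  35  32  32  32  34  33  35  33  21]
 [ 30  40  42  44  47  44  42  44  43  41  37  36  36]]
```

```bash
cat > d.py <<'E'
# usage: d.py x y z heading(deg, of tool x)  -> tool-frame shift mm, yaw deg
import sys; from h import *; from station import state
def delta(x,y,z,hd,s=None):
    s=s or state(); r=R.from_quat(s["ee_rot"]); tr=r.inv().apply(np.array([x,y,z])-s["eef_pos"])*1000
    X=r.apply([1,0,0]); h=np.degrees(np.arctan2(X[1],X[0])); tz=r.apply([0,0,1])
    print("t",round(s["t"],2),"pos",s["eef_pos"].round(4),"tz",tz.round(3),"hdg",h.round(1),"q",s["qpos"].round(2),"w",s["width"].round(4),"F",s["force"].round(1))
    print("shift(tool axes now)",tr.round(1),"yaw",-((hd-h+180)%360-180).round(1), "rows>=",np.ceil(np.linalg.norm(tr)/41.7))
if __name__=="__main__": delta(*map(float,sys.argv[1:5]))
E
python3 d.py .45 .04 .35 4.8
python3 - <<'E'
exec(open("fit.py").read().split("np.save")[0].split("sh=[")[0].replace("print(","(lambda *a:0)("))
def cf(k,sh_px,lip_px,side,q0):
    def f(p):
        w=p[3]; t=p[4]
        lip=[(-46,-3+w,34+t),(-46,-3-w,34+t),(-66,-3+w,34+t),(-66,-3-w,34+t)]
        a=proj("top",tf(p[:3],.052,35,[(94,35,115),(94,-41,115)]))-c1(sh_px)
        b=proj("top",tf(p[:3],.052,35,lip))-c1(lip_px)
        c=proj("side",tf(p[:3],.052,35,lip))-c3(side)
        return np.concatenate([a.ravel(),b.ravel(),c.ravel()])
    s=least_squares(f,list(q0)+[36,2],loss="soft_l1",bounds=([-9]*3+[30,0],[9]*3+[45,5])); print(k,s.x.round(4),f(s.x).reshape(-1,2).round(1).tolist()); return s.x[:3]
Q["cL"]=cf("cL",[(68,97),(208,88)],[(72,278),(208,270),(76,312),(209,297)],[(228,245),(247,193),(250,262),(268,198)],(.609,.099,.084))
Q["cR"]=cf("cR",[(403,102),(549,120)],[(338,284),(471,293),(329,315),(467,327)],[(292,135),(320,100),(310,150),(340,107)],(.6,-.073,-.1))
np.save("Q.npy",Q,allow_pickle=True)
for y in(50,-50): print("nest",tf(Q["board"],.006,0,[(0,y,0)]).round(4))
E
```

```text
cL [ 0.6083  0.1004  0.1043 40.7273  1.7997] [[-1.2, 2.2], [0.4, 0.8], [0.2, 0.5], [-0.2, -0.9], [-0.1, -0.6], [-0.1, -0.3], [-0.6, -0.2], [1.5, -2.2], [-1.8, -1.3], [0.2, 0.4]]
cR [ 0.6013 -0.0725 -0.0997 40.0149  5.    ] [[-0.5, 1.2], [-0.7, 0.4], [0.8, -0.6], [0.4, 0.4], [1.7, -1.1], [-0.3, -0.8], [-0.2, 0.7], [1.9, -1.6], [-1.1, 0.6], [0.0, 0.6]]
nest [[0.531  0.3594 0.006 ]]
nest [[0.5381 0.2596 0.006 ]]Traceback (most recent call last):
  File "d.py", line 8, in <module>
    if __name__=="__main__": delta(*map(float,sys.argv[1:5]))
                             ~~~~~^^^^^^^^^^^^^^^^^^^^^^^^^^^
  File "d.py", line 6, in delta
    print("t",round(s["t"],2),"pos",s["eef_pos"].round(4),"tz",tz.round(3),"hdg",h.round(1),"q",s["qpos"].round(2),"w",s["width"].round(4),"F",s["force"].round(1))
                                                                                                                       ^^^^^^^^^^^^^^^^
AttributeError: 'float' object has no attribute 'round'
```

```bash
sed -i 's/s\["width"\].round(4)/round(float(s["width"]),4)/' d.py; python3 d.py .45 .04 .35 4.8
```

```text
t 0.1 pos [ 0.1882 -0.5426  0.2124] tz [-0.     0.002 -1.   ] hdg 19.1 q [-1.39  0.21  1.54 -0.    1.39 -0.15] w 0.0937 F [-0.   0.   0.8]
shift(tool axes now) [ 438.2 -464.9 -136.5] yaw 14.3 rows>= 16.0
```

```bash
python3 -m crank '[{"travel":[27,-29,-8.5],"yaw":0,"gripper":1},{"travel":[27,-29,-8.5],"yaw":0,"gripper":1},{"travel":[27,-29,-8.5],"yaw":0,"gripper":1},{"travel":[27,-29,-8.5],"yaw":0,"gripper":1},{"travel":[27,-29,-8.5],"yaw":0,"gripper":1},{"travel":[27,-29,-8.5],"yaw":0,"gripper":1},{"travel":[27,-29,-8.5],"yaw":0,"gripper":1},{"travel":[27,-29,-8.5],"yaw":0,"gripper":1},{"travel":[27,-29,-8.5],"yaw":0,"gripper":1},{"travel":[27,-29,-8.5],"yaw":0,"gripper":1},{"travel":[27,-29,-8.5],"yaw":0,"gripper":1},{"travel":[27,-29,-8.5],"yaw":0,"gripper":1}]'; python3 d.py .45 .04 .35 4.8
```

```text
t: 1.1
eef_pos: [0.3805, -0.1063, 0.3156]
ee_rot: [0.986, 0.166, 0.0, 0.0]
force: [0.1, 0.4, 0.8]
width: 0.0936
gripper_force: 0.0
t 1.1 pos [ 0.3805 -0.1063  0.3156] tz [ 0. -0. -1.] hdg 19.1 q [-0.49 -0.26  1.79  0.    1.61  0.74] w 0.0936 F [0.1 0.4 0.8]
shift(tool axes now) [ 113.6 -115.5  -34.4] yaw 14.3 rows>= 4.0
```

```bash
python3 d.py .44 .127 .45 5.4
```

```text
t 1.1 pos [ 0.3805 -0.1063  0.3156] tz [ 0. -0. -1.] hdg 19.1 q [-0.49 -0.26  1.79  0.    1.61  0.74] w 0.0936 F [0.1 0.4 0.8]
shift(tool axes now) [ 132.6 -201.  -134.4] yaw 13.7 rows>= 7.0
```

```bash
python3 -m crank '[{"travel":[19,-28.7,-19],"yaw":0,"gripper":1},{"travel":[19,-28.7,-19],"yaw":0,"gripper":1},{"travel":[19,-28.7,-19],"yaw":0,"gripper":1},{"travel":[19,-28.7,-19],"yaw":0,"gripper":1},{"travel":[19,-28.7,-19],"yaw":0,"gripper":1},{"travel":[19,-28.7,-19],"yaw":0,"gripper":1},{"travel":[19,-28.7,-20],"yaw":0,"gripper":1},{"travel":[0,0,-30],"yaw":6.9,"gripper":1},{"travel":[0,0,-40],"yaw":6.9,"gripper":1},{"travel":[0,0,-40],"yaw":0,"gripper":1},{"travel":[0,0,-40],"yaw":0,"gripper":1},{"travel":[0,0,-40],"yaw":0,"gripper":1}]'; python3 d.py .44 .127 .45 5.4
```

```text
t: 2.1
eef_pos: [0.4397, 0.1253, 0.6409]
ee_rot: [0.999, 0.047, -0.0, 0.0]
force: [1.3, -0.4, 1.8]
width: 0.094
gripper_force: 0.0
t 2.1 pos [0.4397 0.1253 0.6409] tz [-0.001 -0.    -1.   ] hdg 5.4 q [ 0.09 -0.    0.9   0.    2.24  1.57] w 0.094 F [ 1.3 -0.4  1.8]
shift(tool axes now) [  0.6  -1.7 190.9] yaw -0.0 rows>= 5.0
```

```bash
python3 -m crank '[{"travel":[0,0,-40],"yaw":0,"gripper":1},{"travel":[0,0,-40],"yaw":0,"gripper":1},{"travel":[0,0,-40],"yaw":0,"gripper":1},{"travel":[0,0,-40],"yaw":0,"gripper":1},{"travel":[0,0,-30],"yaw":0,"gripper":1}]'; python3 d.py .44 .127 .45 5.4
```

```text
t: 2.52
eef_pos: [0.4392, 0.123, 0.7794]
ee_rot: [0.999, 0.046, 0.006, -0.001]
force: [4.0, -0.1, -2.6]
width: 0.0941
gripper_force: 0.0
t 2.52 pos [0.4392 0.123  0.7794] tz [ 0.011  0.003 -1.   ] hdg 5.3 q [0.08 0.27 0.24 0.   2.62 1.56] w 0.0941 F [ 4.  -0.1 -2.6]
shift(tool axes now) [ -2.6  -3.3 329.4] yaw -0.1 rows>= 8.0
```

```bash
python3 -m crank '[{"travel":[0,0,-30],"yaw":0,"gripper":1},{"travel":[0,0,-30],"yaw":0,"gripper":1},{"travel":[0,0,-30],"yaw":0,"gripper":1}]'; python3 d.py .44 .127 .45 5.4;  python3 -m crank '[{"travel":[0,0,20],"yaw":0,"gripper":1},{"travel":[0,0,20],"yaw":0,"gripper":1}]'; python3 d.py .44 .127 .45 5.4
```

```text
t: 2.77
eef_pos: [0.4049, 0.116, 0.8118]
ee_rot: [0.998, 0.047, 0.042, -0.004]
force: [0.2, 0.0, -0.3]
width: 0.0939
gripper_force: 0.0
t 2.77 pos [0.4049 0.116  0.8118] tz [ 0.084  0.013 -0.996] hdg 5.3 q [0.07 0.2  0.23 0.01 2.63 1.56] w 0.0939 F [ 0.2  0.  -0.3]
shift(tool axes now) [  5.1  -6.  363.6] yaw -0.1 rows>= 9.0
t: 2.93
eef_pos: [0.4069, 0.1164, 0.7757]
ee_rot: [0.998, 0.046, 0.049, -0.005]
force: [1.1, -0.2, 1.0]
width: 0.0938
gripper_force: 0.0
t 2.93 pos [0.4069 0.1164 0.7757] tz [ 0.097  0.014 -0.995] hdg 5.3 q [0.07 0.08 0.49 0.01 2.48 1.55] w 0.0938 F [ 1.1 -0.2  1. ]
shift(tool axes now) [  2.1  -6.  327.5] yaw -0.1 rows>= 8.0
```

```bash
python3 -m crank '[{"travel":[0,0,-41],"yaw":0,"gripper":1},{"travel":[0,0,-41],"yaw":0,"gripper":1},{"travel":[0,0,-41],"yaw":0,"gripper":1},{"travel":[0,0,-41],"yaw":0,"gripper":1},{"travel":[0,0,-41],"yaw":0,"gripper":1},{"travel":[0,0,-41],"yaw":0,"gripper":1},{"travel":[0,0,-41],"yaw":0,"gripper":1},{"travel":[0,0,-41],"yaw":0,"gripper":1}]'; python3 d.py .44 .127 .45 5.4
```

```text
t: 3.6
eef_pos: [0.3261, 0.0985, 0.8684]
ee_rot: [0.992, 0.046, 0.119, -0.011]
force: [-0.1, -0.6, 0.3]
width: 0.0939
gripper_force: 0.0
t 3.6 pos [0.3261 0.0985 0.8684] tz [ 0.235  0.034 -0.971] hdg 5.2 q [0.   0.05 0.23 0.07 2.63 1.54] w 0.0939 F [-0.1 -0.6  0.3]
shift(tool axes now) [ 13.5 -12.8 434.1] yaw -0.2 rows>= 11.0
```

```bash
python3 -m crank '[{"travel":[0,0,-41],"yaw":0,"gripper":1},{"travel":[0,0,-41],"yaw":0,"gripper":1},{"travel":[0,0,-41],"yaw":0,"gripper":1},{"travel":[0,0,-41],"yaw":0,"gripper":1},{"travel":[0,0,-41],"yaw":0,"gripper":1},{"travel":[0,0,-41],"yaw":0,"gripper":1},{"travel":[0,0,-41],"yaw":0,"gripper":1},{"travel":[0,0,-41],"yaw":0,"gripper":1}]'; python3 d.py .44 .127 .45 5.4
```

```text
t: 4.27
eef_pos: [0.225, 0.091, 0.9179]
ee_rot: [0.977, 0.044, 0.209, -0.013]
force: [0.5, -0.0, 0.5]
width: 0.094
gripper_force: 0.0
t 4.27 pos [0.225  0.091  0.9179] tz [ 0.407  0.043 -0.912] hdg 5.1 q [-0.12 -0.13  0.23  0.18  2.63  1.55] w 0.094 F [ 0.5 -0.   0.5]
shift(tool axes now) [  6.7 -13.2 516. ] yaw -0.3 rows>= 13.0
```

```bash
python3 -m crank '[{"travel":[0,0,-41],"yaw":0,"gripper":1},{"travel":[0,0,-41],"yaw":0,"gripper":1},{"travel":[0,0,-41],"yaw":0,"gripper":1},{"travel":[0,0,-41],"yaw":0,"gripper":1},{"travel":[0,0,-41],"yaw":0,"gripper":1},{"travel":[0,0,-41],"yaw":0,"gripper":1},{"travel":[0,0,-41],"yaw":0,"gripper":1},{"travel":[0,0,-41],"yaw":0,"gripper":1}]'; python3 d.py .44 .127 .45 5.4
```

```text
t: 4.93
eef_pos: [0.0928, 0.0773, 0.9412]
ee_rot: [0.96, 0.045, 0.275, -0.017]
force: [-0.1, -0.5, -0.0]
width: 0.0941
gripper_force: 0.0
t 4.93 pos [0.0928 0.0773 0.9412] tz [ 0.527  0.058 -0.848] hdg 5.2 q [ 0.41 -0.27  0.23 -0.32  2.63  1.56] w 0.0941 F [-0.1 -0.5 -0. ]
shift(tool axes now) [ 36.9 -12.3 602.3] yaw -0.2 rows>= 15.0
```

```bash
cat > bed.py <<'E'
# bed.py X Y Z [cradle yaw deg override]: TCP target in cradle_a bed frame (mm)
import sys; from h import *; from d import delta
q=(.6085,.100,.094); r,t=pose(q,.052,35)
def go(X,Y,Z):
    T=tf(q,.052,35,[(X,Y,Z)])[0]; print("target",T.round(4)); delta(*T,np.degrees(q[2]))
    from station import state; s=state(); print("now in bed",(r.inv().apply(s["eef_pos"]-t)*1000).round(1),"tool z in bed",r.inv().apply(R.from_quat(s["ee_rot"]).apply([0,0,1])).round(3))
if __name__=="__main__": go(*map(float,sys.argv[1:4]))
E
python3 bed.py 0 -3 160
```

```text
target [0.5174 0.0884 0.1831]
t 4.93 pos [0.0928 0.0773 0.9412] tz [ 0.527  0.058 -0.848] hdg 5.2 q [ 0.41 -0.27  0.23 -0.32  2.63  1.56] w 0.0941 F [-0.1 -0.5 -0. ]
shift(tool axes now) [-42.1  35.7 867.2] yaw -0.2 rows>= 21.0
now in bed [  87.7   25.8 1024.1] tool z in bed [-0.053  0.008 -0.999]
```

```bash
python3 -m crank '[{"travel":[-2,1.7,41],"yaw":0,"gripper":1},{"travel":[-2,1.7,41],"yaw":0,"gripper":1},{"travel":[-2,1.7,41],"yaw":0,"gripper":1},{"travel":[-2,1.7,41],"yaw":0,"gripper":1},{"travel":[-2,1.7,41],"yaw":0,"gripper":1},{"travel":[-2,1.7,41],"yaw":0,"gripper":1},{"travel":[-2,1.7,41],"yaw":0,"gripper":1},{"travel":[-2,1.7,41],"yaw":0,"gripper":1},{"travel":[-2,1.7,41],"yaw":0,"gripper":1},{"travel":[-2,1.7,41],"yaw":0,"gripper":1},{"travel":[-2,1.7,41],"yaw":0,"gripper":1},{"travel":[-2,1.7,41],"yaw":0,"gripper":1}]'; python3 bed.py 0 -3 160
```

```text
t: 5.93
eef_pos: [0.2923, 0.0967, 0.5699]
ee_rot: [0.96, 0.041, 0.276, -0.007]
force: [-0.0, -0.2, 0.5]
width: 0.0942
gripper_force: 0.0
target [0.5174 0.0884 0.1831]
t 5.93 pos [0.2923 0.0967 0.5699] tz [ 0.529  0.037 -0.848] hdg 5.0 q [-0.02 -0.8   1.66  0.05  1.72  1.49] w 0.0942 F [-0.  -0.2  0.5]
shift(tool axes now) [-15.7  23.7 446.7] yaw -0.4 rows>= 11.0
now in bed [ 38.9  26.4 605. ] tool z in bed [-0.052 -0.013 -0.999]
```

```bash
python3 -m crank '[{"travel":[-1.4,2.2,40.5],"yaw":-0.4,"gripper":1},{"travel":[-1.4,2.2,40.5],"yaw":0,"gripper":1},{"travel":[-1.4,2.2,40.5],"yaw":0,"gripper":1},{"travel":[-1.4,2.2,40.5],"yaw":0,"gripper":1},{"travel":[-1.4,2.2,40.5],"yaw":0,"gripper":1},{"travel":[-1.4,2.2,40.5],"yaw":0,"gripper":1},{"travel":[-1.4,2.2,40.5],"yaw":0,"gripper":1},{"travel":[-1.4,2.2,40.5],"yaw":0,"gripper":1},{"travel":[-1.4,2.2,40.5],"yaw":0,"gripper":1},{"travel":[-1.4,2.2,40.5],"yaw":0,"gripper":1},{"travel":[-1.4,2.2,40.5],"yaw":0,"gripper":1},{"travel":[0,0,0],"yaw":0,"gripper":1}]'; python3 bed.py 0 -3 3
```

```text
t: 6.93
eef_pos: [0.5124, 0.0881, 0.1721]
ee_rot: [0.963, 0.044, 0.265, -0.007]
force: [-2.6, 0.5, -1.2]
width: 0.094
gripper_force: 0.0
target [0.6071 0.0969 0.0545]
t 6.93 pos [0.5124 0.0881 0.1721] tz [ 0.509  0.037 -0.86 ] hdg 5.4 q [-0.03 -0.2   2.15  0.09  0.67  1.39] w 0.094 F [-2.6  0.5 -1.2]
shift(tool axes now) [ 21.7  -1.4 149.7] yaw 0.0 rows>= 4.0
now in bed [-10.5  -2.8 153.9] tool z in bed [-0.075 -0.011 -0.997]
```

```bash
python3 -m crank '[{"travel":[11,-0.7,20],"yaw":0,"gripper":1},{"travel":[10.5,-0.7,30],"yaw":0,"gripper":1},{"travel":[0,0,30],"yaw":0,"gripper":1},{"travel":[0,0,30],"yaw":0,"gripper":1},{"travel":[0,0,20],"yaw":0,"gripper":1},{"travel":[0,0,10],"yaw":0,"gripper":1},{"travel":[0,0,8],"yaw":0,"gripper":1},{"travel":[0,0,0],"yaw":0,"gripper":1}]'; python3 bed.py 0 -3 3
python3 - <<'E'
from station import *; import cv2,numpy as np
f=lambda n,c,r:cv2.resize(snapshot(n)[r:r+100,c:c+130,::-1],None,fx=3,fy=3,interpolation=cv2.INTER_CUBIC)
cv2.imwrite("pics/g1.png",np.hstack([f("side",200,140),f("top",225,120)]))
E
```

```text
t: 7.6
eef_pos: [0.6122, 0.0971, 0.0684]
ee_rot: [0.961, 0.044, 0.274, -0.007]
force: [-0.7, -0.4, 1.1]
width: 0.0942
gripper_force: 0.0
target [0.6071 0.0969 0.0545]
t 7.6 pos [0.6122 0.0971 0.0684] tz [ 0.526  0.038 -0.85 ] hdg 5.5 q [-0.    0.21  2.01  0.11  0.37  1.38] w 0.0942 F [-0.7 -0.4  1.1]
shift(tool axes now) [-11.7  -0.3   9.2] yaw 0.1 rows>= 1.0
now in bed [12.2 -3.2 11.5] tool z in bed [-0.055 -0.012 -0.998]
```

```bash
python3 -m crank '[{"travel":[-8,0,7],"yaw":0,"gripper":1},{"travel":[0,0,0],"yaw":0,"gripper":0.4},{"travel":[0,0,0],"yaw":0,"gripper":0.4},{"travel":[0,0,0],"yaw":0,"gripper":0.4},{"travel":[0,0,0],"yaw":0,"gripper":0.4},{"travel":[0,0,0],"yaw":0,"gripper":0.4},{"travel":[0,0,0],"yaw":0,"gripper":0.4}]'; python3 bed.py 20 -3 3
```

```text
t: 8.28
eef_pos: [0.6076, 0.0963, 0.0577]
ee_rot: [0.961, 0.044, 0.274, -0.007]
force: [-2.1, -0.7, 4.4]
width: 0.0588
gripper_force: 30.0
target [0.6234 0.0984 0.0659]
t 8.28 pos [0.6076 0.0963 0.0577] tz [ 0.525  0.037 -0.85 ] hdg 5.4 q [-0.01  0.22  2.02  0.12  0.35  1.37] w 0.0588 F [-2.1 -0.7  4.4]
shift(tool axes now) [17.9 -0.6  1.3] yaw 0.0 rows>= 1.0
now in bed [ 2.2 -3.6  5.4] tool z in bed [-0.057 -0.012 -0.998]
```

```bash
python3 -m crank '[{"travel":[6,0,-0.5],"yaw":0,"gripper":0.4},{"travel":[8,0,-0.7],"yaw":0,"gripper":0.4},{"travel":[8,0,-0.8],"yaw":0,"gripper":0.4},{"travel":[0,0,0],"yaw":0,"gripper":0.4},{"travel":[0,0,-10],"yaw":0,"gripper":0.4},{"travel":[0,0,-20],"yaw":0,"gripper":0.4},{"travel":[0,0,-35],"yaw":0,"gripper":0.4},{"travel":[0,0,-35],"yaw":0,"gripper":0.4},{"travel":[0,0,-35],"yaw":0,"gripper":0.4},{"travel":[0,0,0],"yaw":0,"gripper":0.4}]'; python3 bed.py 20 -3 3
cat > kin.py <<'E'
import numpy as np; from scipy.optimize import least_squares
from scipy.spatial.transform import Rotation as R
D=[([-1.38750719,.207346402,1.54281342,0,1.39351433],(.18822,-.54255,.21240)),([-.49,-.26,1.79,0,1.61],(.3805,-.1063,.3156)),([.09,0,.9,0,2.24],(.4397,.1253,.6409)),([.08,.27,.24,0,2.62],(.4392,.123,.7794)),([0,.05,.23,.07,2.63],(.3261,.0985,.8684)),([-.02,-.8,1.66,.05,1.72],(.2923,.0967,.5699)),([0,.21,2.01,.11,.37],(.6122,.0971,.0684)),([-.03,-.2,2.15,.09,.67],(.5124,.0881,.1721))]
def fk(q,p):
    a,zs,L1,L2,L3,off,o2=p
    r=R.from_euler("ZY",[q[0],q[1]]); P=np.array([0,0,zs])+R.from_euler("Z",q[0]).apply([a,off,0])+r.apply([0,0,L1])
    r=r*R.from_euler("Y",q[2]); P=P+r.apply([o2,0,L2]); r=r*R.from_euler("ZY",[q[3],q[4]])
    return P+r.apply([0,0,L3]),r
s=least_squares(lambda p:np.concatenate([fk(q,p)[0]-x for q,x in D]),[0,.3,.4,.4,.2,.0855,0])
K=s.x
if __name__=="__main__": print(K.round(4),(s.fun.reshape(-1,3)*1000).round(0).tolist())
E
python3 kin.py
```

```text
t: 9.12
eef_pos: [0.5557, 0.0931, 0.1924]
ee_rot: [0.959, 0.044, 0.279, -0.007]
force: [1.4, 0.2, 0.4]
width: 0.0592
gripper_force: 30.0
target [0.6234 0.0984 0.0659]
t 9.12 pos [0.5557 0.0931 0.1924] tz [ 0.534  0.037 -0.845] hdg 5.5 q [-0.01 -0.13  2.05  0.07  0.66  1.42] w 0.0592 F [1.4 0.2 0.4]
shift(tool axes now) [-10.3  -0.8 143.1] yaw 0.1 rows>= 4.0
now in bed [ 36.9  -1.9 145.5] tool z in bed [-0.046 -0.013 -0.999]
[-0.0009  0.2852  0.4559  0.4997  0.3377  0.0857  0.0924] [[-1.0, 0.0, 1.0], [-0.0, 0.0, 1.0], [-1.0, 0.0, 1.0], [2.0, -2.0, -1.0], [-0.0, -1.0, -2.0], [0.0, -0.0, 3.0], [2.0, 2.0, -0.0], [-2.0, 1.0, -3.0]]
```

```bash
cat > sim.py <<'E'
from kin import *
lo=np.array([-2.73,-.86,.23,-1.11,.08,-2.82]);hi=np.array([2.73,2.22,2.46,4.25,2.63,2.82])
def F(q): P,r=fk(q,K); return P,r*R.from_euler("Z",q[5])
def row(q,tr,w,lead=1):
    P,r=F(q); T=P+r.apply(np.array(tr)/1000)
    f=lambda x:np.concatenate([F(x)[0]-T,w*(r.inv()*F(x)[1]).as_rotvec(),1e-3*(x-q)])
    d=least_squares(f,np.clip(q,lo+1e-6,hi-1e-6),bounds=(lo,hi)).x-q
    m=np.abs(d).max()/(.7*2.79/12); return q+d/max(1,m)
def tilt(q):
    z=F(q)[1].apply([0,0,1]); return np.degrees(np.arctan2(np.hypot(z[0],z[1])*np.sign(z[0]),-z[2]))
if __name__=="__main__":
    q=np.array([.07,.08,.49,.01,2.48,1.55])
    for w in(.1,.2,.4,.8):
        x=q
        for i in range(24): x=row(x,(0,0,-41),w); 
        print(w,tilt(q),tilt(x),x.round(2),F(x)[0].round(3))
    q=np.array([-.01,-.13,2.05,.07,.66,1.42])
    for w in(.2,.4):
      for z in(.2,.35,.5,.65):
        x=q.copy(); h=0
        # go to height, then pull back in world -x
        for i in range(60):
            P,r=F(x)
            d=np.array([0,0,z-P[2]])*1000 if abs(z-P[2])>.004 and i<25 else np.array([-40,0,0])
            d=d/max(1,np.linalg.norm(d)/40); x=row(x,r.inv().apply(d),w)
            if i%15==14: print(w,z,i,tilt(x).round(1),x.round(2),F(x)[0].round(3))
E
python3 sim.py
```

```text
0.1 5.25824630460571 95.16499007977198 [ 0.12 -0.75  0.23 -0.02  2.    1.59] [-0.155  0.062  1.127]
0.2 5.25824630460571 54.45499536129663 [-2.73 -0.15  0.23  3.16  2.27  1.88] [0.227 0.011 1.03 ]
0.4 5.25824630460571 42.14798168525865 [ 0.23 -0.37  0.23 -0.13  2.54  1.57] [0.066 0.078 0.968]
0.8 5.25824630460571 25.648303759111815 [ 0.45 -0.16  0.23 -0.34  2.63  1.6 ] [0.155 0.11  0.923]
0.2 0.2 14 25.7 [ 0.94 -0.86  2.4  -0.43  1.48  2.47] [0.16  0.124 0.2  ]
0.2 0.2 29 -29.6 [ 1.88 -0.51  2.3   0.52  1.45  2.82] [-0.308  0.135  0.193]
0.2 0.2 44 -52.2 [2.63 0.63 1.32 1.02 0.88 2.82] [-0.89   0.147  0.173]
0.2 0.2 59 -83.9 [2.73 1.43 0.23 1.51 0.67 2.56] [-1.22   0.212  0.175]
0.2 0.35 14 24.1 [ 0.85 -0.86  2.09 -0.4   1.75  2.26] [0.166 0.121 0.353]
0.2 0.35 29 -25.9 [ 1.61 -0.81  2.1   0.47  1.94  2.82] [-0.233  0.124  0.345]
0.2 0.35 44 -51.6 [2.56 0.31 1.45 0.9  1.03 2.82] [-0.796  0.148  0.322]
0.2 0.35 59 -85.6 [2.73 1.31 0.23 1.42 0.73 2.52] [-1.218  0.194  0.299]
0.2 0.5 14 30.5 [ 0.06 -0.86  1.82 -0.02  1.65  1.53] [0.282 0.097 0.502]
0.2 0.5 29 -4.8 [ 1.59 -0.74  1.68  0.
[... 998 characters left out ...]
 [-0.314  0.186  0.328]
0.4 0.35 59 -45.7 [2.52 0.51 1.24 0.78 1.06 2.82] [-0.838  0.241  0.267]
0.4 0.5 14 31.3 [ 0.06 -0.86  1.82 -0.01  1.63  1.53] [0.286 0.101 0.504]
0.4 0.5 29 19.6 [ 1.68 -0.74  1.71 -0.42  2.2   2.82] [0.011 0.135 0.512]
0.4 0.5 44 -10.8 [ 1.75 -0.57  1.59  0.22  2.16  2.82] [-0.181  0.178  0.518]
0.4 0.5 59 -28.1 [2.32 0.12 1.23 0.47 1.63 2.82] [-0.589  0.279  0.458]
0.4 0.65 14 32.3 [-0.01 -0.43  1.34  0.05  1.67  1.48] [0.439 0.095 0.65 ]
0.4 0.65 29 27.0 [ 1.29 -0.76  1.45 -0.56  2.2   2.36] [0.092 0.106 0.642]
0.4 0.65 44 17.7 [ 2.06 -0.22  0.93 -0.41  2.63  2.82] [-0.121  0.185  0.726]
0.4 0.65 59 27.3 [ 2.71  0.56  0.23 -0.7   2.52  2.82] [-0.503  0.278  0.657]
```

```bash
cat > srch.py <<'E'
from sim import *; import itertools
q0=np.array([-.01,-.13,2.05,.07,.66,1.42])
res=[]
for w in(.5,):
  for z,y in itertools.product((.2,.3),(.09,-.05,.2)):
    x=q0.copy()
    T=np.array([.36,y,z])
    for i in range(12):
        P,r=F(x); d=(T-P)*1000
        if np.linalg.norm(d)<3:break
        x=row(x,r.inv().apply(d/max(1,np.linalg.norm(d)/40)),w)
    x1=x
    for a,b in itertools.product(np.radians(range(100,261,20)),np.radians((-50,-25,0,25))):
        x=x1.copy(); dw=40*np.array([np.cos(a)*np.cos(b),np.sin(a)*np.cos(b),np.sin(b)]); best=None
        for i in range(16):
            P,r=F(x); x=row(x,r.inv().apply(dw),w); P,r=F(x); tz=r.apply([0,0,1]); t=np.degrees(np.hypot(*tz[:2]))
            if P[2]<.12 or P[0]<.1: break
            if best is None or t<best[0]: best=(t,i+1,P.round(2),x.round(2))
        if best: res.append((best[0],z,y,np.degrees(a).round(),np.degrees(b).round(),best[1:]))
res.sort(key=lambda r:r[0])
for r in res[:12]: print(r)
E
time python3 srch.py
```

```text
(np.float64(5.9148905039042505), 0.2, -0.05, np.float64(160.0), np.float64(-25.0), (16, array([0.17, 0.09, 0.14]), array([-0.18, -0.86,  2.46,  0.1 ,  1.53,  1.25])))
(np.float64(11.369750489932281), 0.3, -0.05, np.float64(160.0), np.float64(25.0), (16, array([0.13, 0.06, 0.63]), array([-1.24, -0.83,  1.4 ,  0.37,  2.63,  0.5 ])))
(np.float64(14.636521023414543), 0.3, -0.05, np.float64(160.0), np.float64(-25.0), (15, array([ 0.18, -0.02,  0.15]), array([-1.1 , -0.86,  2.46,  0.21,  1.7 ,  0.32])))
(np.float64(15.651700950389001), 0.3, -0.05, np.float64(160.0), np.float64(0.0), (13, array([ 0.2 , -0.01,  0.32]), array([-1.06, -0.86,  2.12,  0.26,  2.02,  0.45])))
(np.float64(16.181302574138616), 0.2, 0.09, np.float64(200.0), np.float64(-25.0), (12, array([0.16, 0.1 , 0.15]), array([ 0.59, -0.86,  2.46, -0.27,  1.44,  2.13])))
(np.float64(16.192859043172373), 0.2, -0.05, np.float64(160.0), np.float64(25.0), (15, array([ 0.16, -0.01,  0.49]), array([-1.38, -0.86,  1.78,  0.3 ,  2.41,  0.24])))
(np.float64(18.842220834939578), 0.3, -0.05, np.float64(160.0), np.float64(-50.0), (9, array([
[... 251 characters left out ...]
(19.35725169973286), 0.2, -0.05, np.float64(160.0), np.float64(0.0), (11, array([ 0.21, -0.03,  0.16]), array([-1.23, -0.86,  2.46,  0.31,  1.68,  0.2 ])))
(np.float64(19.909452943029432), 0.3, 0.09, np.float64(200.0), np.float64(-25.0), (12, array([0.14, 0.11, 0.16]), array([ 0.83, -0.86,  2.46, -0.35,  1.47,  2.38])))
(np.float64(19.919285950474592), 0.2, 0.2, np.float64(240.0), np.float64(-25.0), (12, array([ 0.27, -0.13,  0.13]), array([-1.15, -0.7 ,  2.46,  0.34,  1.25,  0.25])))
(np.float64(20.02334938260145), 0.2, 0.09, np.float64(220.0), np.float64(-25.0), (11, array([ 0.19, -0.17,  0.12]), array([-1.61, -0.63,  2.46,  0.35,  1.4 , -0.22])))
real	0m48.763s
user	0m49.259s
sys	0m0.088s
```

```bash
cat > nest.py <<'E'
# nest.py L|R x y z(above floor) : TCP target in nest frame, mm
import sys; from h import *; from d import delta
from station import state
Q=np.load("Q.npy",allow_pickle=True).item()["board"]
def go(s,X,Y,Z):
    o=50 if s=="L" else -50
    T=tf(Q,.006,0,[(X,Y+o,Z)])[0]; print("target",T.round(4)); delta(*T,np.degrees(Q[2]))
    r,t=pose(Q,.006); print("now in nest",(r.inv().apply(state()["eef_pos"]-t)*1000-[0,o,0]).round(1))
if __name__=="__main__": go(sys.argv[1],*map(float,sys.argv[2:5]))
E
python3 nest.py L -12 0 75
python3 - <<'E'
from sim import *
from station import state
s=state(); r0=R.from_quat(s["ee_rot"]); q=s["qpos"]
P,r=F(q); off=(r.inv()*r0)
for T in ([.53,.36,.02],[.52,.36,.1],[.54,.26,.02],[.43,.12,.02],[.45,-.01,.02],[.53,.36,.2]):
    f=lambda x:np.concatenate([F(x)[0]-T,.5*(r0.inv()*(F(x)[1]*off)).as_rotvec()])
    x=least_squares(f,q,bounds=(lo,hi)); print(T,x.x.round(2),(np.linalg.norm(x.fun)*1000).round(1))
E
```

```text
target [0.519  0.3585 0.081 ]
t 9.12 pos [0.5557 0.0931 0.1924] tz [ 0.534  0.037 -0.845] hdg 5.5 q [-0.01 -0.13  2.05  0.07  0.66  1.42] w 0.0592 F [1.4 0.2 0.4]
shift(tool axes now) [ -68.9 -269.    84.4] yaw 1.4 rows>= 7.0
now in nest [   5.7 -267.4  186.4]
[0.53, 0.36, 0.02] [ 0.61  0.39  1.91 -0.7   0.44  2.67] 0.0
[0.52, 0.36, 0.1] [ 0.62  0.23  1.9  -0.53  0.58  2.48] 0.0
[0.54, 0.26, 0.02] [ 0.4   0.3   2.04 -0.61  0.31  2.42] 0.0
[0.43, 0.12, 0.02] [ 0.09 -0.01  2.42 -0.05  0.16  1.61] 0.0
[0.45, -0.01, 0.02] [-0.41 -0.01  2.43  0.88  0.32  0.28] 0.0
[0.53, 0.36, 0.2] [ 0.61  0.1   1.81 -0.4   0.77  2.31] 0.0
```

```bash
python3 -m crank '[{"travel":[-8.6,-33.6,6],"yaw":0,"gripper":0.4},{"travel":[-8.6,-33.6,6],"yaw":0,"gripper":0.4},{"travel":[-8.6,-33.6,6],"yaw":0,"gripper":0.4},{"travel":[-8.6,-33.6,6],"yaw":0,"gripper":0.4},{"travel":[-8.6,-33.6,10],"yaw":0,"gripper":0.4},{"travel":[-8.6,-33.6,15],"yaw":0,"gripper":0.4},{"travel":[-8.6,-33.6,15],"yaw":0,"gripper":0.4},{"travel":[-8.6,-33.6,15],"yaw":1.4,"gripper":0.4},{"travel":[0,0,0],"yaw":0,"gripper":0.4}]'; python3 nest.py L -12 0 45
python3 - <<'E'
from station import *; import cv2,numpy as np
f=lambda n,c,r:cv2.resize(snapshot(n)[r:r+140,c:c+130,::-1],None,fx=3,fy=3,interpolation=cv2.INTER_CUBIC)
cv2.imwrite("pics/g2.png",np.hstack([f("side",180,170),f("top",145,140)]))
E
```

```text
t: 9.87
eef_pos: [0.51, 0.3618, 0.0724]
ee_rot: [0.962, 0.035, 0.269, -0.01]
force: [0.1, -0.9, -1.3]
width: 0.0591
gripper_force: 30.0
target [0.519  0.3585 0.051 ]
t 9.87 pos [0.51   0.3618 0.0724] tz [ 0.518  0.038 -0.855] hdg 4.2 q [ 0.62  0.27  1.91 -0.55  0.55  2.53] w 0.0591 F [ 0.1 -0.9 -1.3]
shift(tool axes now) [-3.6  3.9 22.8] yaw 0.1 rows>= 1.0
now in nest [-20.8   3.9  66.4]
```

View pics/g2.png

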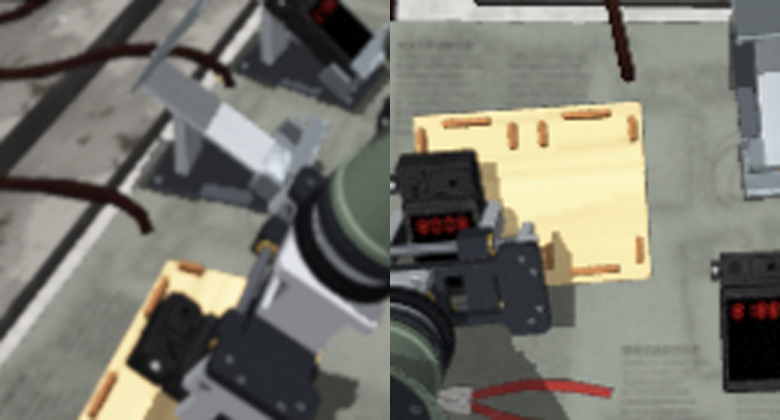

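```bash
python3 -m crank '[{"travel":[-2,2,12],"yaw":0,"gripper":0.4},{"travel":[-1.6,2,10.5],"yaw":0,"gripper":0.4},{"travel":[0,0,0],"yaw":0,"gripper":0.4}]'; python3 nest.py L -12 0 39
python3 -m crank '[{"travel":[-1.6,0,2.6],"yaw":0,"gripper":0.4},{"travel":[-1.6,0,2.6],"yaw":0,"gripper":0.4},{"travel":[0,0,0],"yaw":0,"gripper":0.4}]'; python3 nest.py L -5 0 33
```

```text
t: 10.22
eef_pos: [0.5222, 0.3519, 0.0556]
ee_rot: [0.962, 0.031, 0.271, -0.009]
force: [-1.0, -0.5, -1.1]
width: 0.0591
gripper_force: 30.0
target [0.519  0.3585 0.045 ]
t 10.22 pos [0.5222 0.3519 0.0556] tz [ 0.522  0.034 -0.852] hdg 3.7 q [ 0.6   0.31  1.91 -0.58  0.51  2.55] w 0.0591 F [-1.  -0.5 -1.1]
shift(tool axes now) [-7.9 -6.8  7.6] yaw -0.4 rows>= 1.0
now in nest [-9.3 -6.8 49.6]
t: 10.47
eef_pos: [0.5224, 0.3538, 0.0514]
ee_rot: [0.962, 0.032, 0.273, -0.01]
force: [-0.1, -0.8, -1.2]
width: 0.0587
gripper_force: 30.0
target [0.526 0.359 0.039]
t 10.47 pos [0.5224 0.3538 0.0514] tz [ 0.524  0.036 -0.851] hdg 3.7 q [ 0.6   0.32  1.91 -0.59  0.5   2.57] w 0.0587 F [-0.1 -0.8 -1.2]
shift(tool axes now) [-3.1 -4.9 12.6] yaw -0.4 rows>= 1.0
now in nest [-9.  -4.9 45.4]
```

```bash
python3 -m crank '[{"travel":[-3,-4.5,2],"yaw":-0.3,"gripper":0.4},{"travel":[-2.7,0,1.5],"yaw":0,"gripper":0.4},{"travel":[0,0,0],"yaw":0,"gripper":0.4},{"travel":[0,0,0],"yaw":0,"gripper":0.4}]'; python3 nest.py L -9 0 35
```

```text
t: 10.8
eef_pos: [0.5203, 0.3602, 0.0471]
ee_rot: [0.961, 0.035, 0.274, -0.011]
force: [4.1, 1.2, 0.4]
width: 0.059
gripper_force: 30.0
target [0.522  0.3587 0.041 ]
t 10.8 pos [0.5203 0.3602 0.0471] tz [ 0.526  0.039 -0.849] hdg 4.1 q [ 0.61  0.33  1.91 -0.61  0.49  2.59] w 0.059 F [4.1 1.2 0.4]
shift(tool axes now) [-1.9  1.5  6. ] yaw 0.1 rows>= 1.0
now in nest [-10.6   1.5  41.1]
```

```bash
python3 -m crank '[{"travel":[3.4,1,2.1],"yaw":0,"gripper":0.4},{"travel":[-1,0,1.7],"yaw":0,"gripper":0.4},{"travel":[1,0,3.7],"yaw":0,"gripper":0.4},{"travel":[1,0,3.7],"yaw":0,"gripper":0.4},{"travel":[0.5,0,3.8],"yaw":0,"gripper":0.4},{"travel":[0.5,0,3.8],"yaw":0,"gripper":0.4},{"travel":[0,0,0],"yaw":0,"gripper":0.4}]'; python3 nest.py L 8 0 14
```

```text
t: 11.38
eef_pos: [0.5336, 0.3591, 0.0318]
ee_rot: [0.961, 0.035, 0.273, -0.01]
force: [-1.1, 0.6, 1.7]
width: 0.0586
gripper_force: 30.0
target [0.539 0.36  0.02 ]
t 11.38 pos [0.5336 0.3591 0.0318] tz [ 0.523  0.037 -0.851] hdg 4.1 q [ 0.59  0.37  1.89 -0.62  0.47  2.59] w 0.0586 F [-1.1  0.6  1.7]
shift(tool axes now) [-1.6 -0.5 12.8] yaw 0.0 rows>= 1.0
now in nest [ 2.6 -0.5 25.8]
```

```bash
python3 -m crank '[{"travel":[0,0,4],"yaw":0,"gripper":0.4},{"travel":[-0.3,0,4],"yaw":0,"gripper":0.4},{"travel":[-0.6,0,3],"yaw":0,"gripper":0.4},{"travel":[-0.5,0,1.5],"yaw":0,"gripper":0.4},{"travel":[0,0,0],"yaw":0,"gripper":0.4}]'; python3 nest.py L 8 0 12
```

```text
t: 11.8
eef_pos: [0.5391, 0.3595, 0.0208]
ee_rot: [0.961, 0.035, 0.273, -0.01]
force: [-0.2, 0.5, 2.5]
width: 0.0589
gripper_force: 30.0
target [0.539 0.36  0.018]
t 11.8 pos [0.5391 0.3595 0.0208] tz [ 0.524  0.037 -0.851] hdg 4.1 q [ 0.59  0.4   1.88 -0.64  0.45  2.61] w 0.0589 F [-0.2  0.5  2.5]
shift(tool axes now) [-1.5 -0.5  2.4] yaw 0.1 rows>= 1.0
now in nest [ 8.1 -0.5 14.8]
```

```bash
python3 -m crank '[{"travel":[-2.5,0,0.2],"yaw":0,"gripper":0.4},{"travel":[0,0,0],"yaw":0,"gripper":0.4},{"travel":[0,0,0],"yaw":0,"gripper":1},{"travel":[0,0,0],"yaw":0,"gripper":1},{"travel":[0,0,0],"yaw":0,"gripper":1},{"travel":[0,0,0],"yaw":0,"gripper":1},{"travel":[0,0,0],"yaw":0,"gripper":1},{"travel":[0,0,-20],"yaw":0,"gripper":1},{"travel":[0,0,-40],"yaw":0,"gripper":1},{"travel":[0,0,-40],"yaw":0,"gripper":1}]'; python3 d.py .4305 .1222 .07 4.1
python3 - <<'E'
from station import *; import cv2
im=snapshot("top"); cv2.imwrite("pics/t2.png",im[:,:,::-1]); im=snapshot("side"); cv2.imwrite("pics/s2.png",im[:,:,::-1])
E
```

```text
t: 12.63
eef_pos: [0.4828, 0.3542, 0.1033]
ee_rot: [0.962, 0.035, 0.271, -0.008]
force: [0.4, 1.3, -0.4]
width: 0.094
gripper_force: 0.0
t 12.63 pos [0.4828 0.3542 0.1033] tz [ 0.52   0.034 -0.853] hdg 4.2 q [ 0.65  0.17  1.95 -0.52  0.61  2.52] w 0.094 F [ 0.4  1.3 -0.4]
shift(tool axes now) [-76.3 227.6  -6.8] yaw 0.1 rows>= 6.0
```

```bash
python3 d.py .405 .1204 .068 4.2; python3 -m crank '[{"travel":[-13.5,33,-9],"yaw":0,"gripper":1},{"travel":[-13.5,33,-4],"yaw":0,"gripper":1},{"travel":[-13.5,33,-4],"yaw":0,"gripper":1},{"travel":[-13.5,33,-2],"yaw":0,"gripper":1},{"travel":[-13.5,33,-2],"yaw":0,"gripper":1},{"travel":[-13.5,33,0],"yaw":0,"gripper":1},{"travel":[-14,31,0],"yaw":0,"gripper":1},{"travel":[0,0,0],"yaw":0,"gripper":1},{"travel":[0,0,0],"yaw":0,"gripper":1}]'; python3 d.py .4362 .1224 .014 3.5
```

```text
t 12.73 pos [0.4855 0.3582 0.111 ] tz [ 0.531  0.044 -0.847] hdg 4.1 q [ 0.65  0.16  1.95 -0.53  0.61  2.52] w 0.0938 F [1.7 0.2 1.3]
shift(tool axes now) [-105.1  231.4  -16.7] yaw -0.1 rows>= 7.0
t: 13.48
eef_pos: [0.4115, 0.1284, 0.074]
ee_rot: [0.962, 0.032, 0.271, -0.009]
force: [-0.1, 1.0, 0.5]
width: 0.0938
gripper_force: 0.0
t 13.48 pos [0.4115 0.1284 0.074 ] tz [ 0.521  0.035 -0.853] hdg 3.9 q [ 0.12 -0.22  2.42 -0.08  0.4   1.69] w 0.0938 F [-0.1  1.   0.5]
shift(tool axes now) [-10.7   7.7  63.8] yaw 0.4 rows>= 2.0
```

```bash
python3 -m crank '[{"travel":[-10.5,7.5,5],"yaw":0,"gripper":1},{"travel":[0,0,20],"yaw":0,"gripper":1},{"travel":[0,0,20],"yaw":0,"gripper":1},{"travel":[0,0,10],"yaw":0,"gripper":1},{"travel":[0,0,5],"yaw":0,"gripper":1},{"travel":[0,0,0],"yaw":0,"gripper":1},{"travel":[0,0,0],"yaw":0,"gripper":1}]'; python3 d.py .4362 .1224 .014 3.5
```

```text
t: 14.07
eef_pos: [0.4354, 0.1252, 0.0182]
ee_rot: [0.962, 0.036, 0.272, -0.01]
force: [-0.3, 0.1, -0.6]
width: 0.0939
gripper_force: 0.0
t 14.07 pos [0.4354 0.1252 0.0182] tz [ 0.522  0.038 -0.852] hdg 4.2 q [ 0.1   0.02  2.39 -0.07  0.18  1.66] w 0.0939 F [-0.3  0.1 -0.6]
shift(tool axes now) [-1.7  2.8  3.9] yaw 0.7 rows>= 1.0
```

Adjust, close, lift.

```bash
python3 -m crank '[{"travel":[-1.7,2.8,3.5],"yaw":0,"gripper":1},{"travel":[0,0,0],"yaw":0,"gripper":0.4},{"travel":[0,0,0],"yaw":0,"gripper":0.4},{"travel":[0,0,0],"yaw":0,"gripper":0.4},{"travel":[0,0,0],"yaw":0,"gripper":0.4},{"travel":[0,0,0],"yaw":0,"gripper":0.4},{"travel":[0,0,0],"yaw":0,"gripper":0.4}]'; python3 d.py .4362 .1224 .06 4.1; python3 -m crank '[{"travel":[8,0,-12],"yaw":0,"gripper":0.4},{"travel":[16,0,-25],"yaw":0,"gripper":0.4},{"travel":[0,0,0],"yaw":0,"gripper":0.4}]';python3 nest.py R 6 0 60
```

```text
t: 14.65
eef_pos: [0.436, 0.1217, 0.0149]
ee_rot: [0.962, 0.035, 0.272, -0.01]
force: [-2.7, 0.0, 3.4]
width: 0.0589
gripper_force: 29.8
t 14.65 pos [0.436  0.1217 0.0149] tz [ 0.523  0.038 -0.851] hdg 4.1 q [ 0.09  0.03  2.4  -0.04  0.17  1.63] w 0.0589 F [-2.7  0.   3.4]
shift(tool axes now) [ 23.9  -0.7 -38.3] yaw 0.0 rows>= 2.0
t: 14.9
eef_pos: [0.4406, 0.1221, 0.0637]
ee_rot: [0.96, 0.035, 0.277, -0.01]
force: [1.4, -0.8, -1.2]
width: 0.0589
gripper_force: 29.8
target [0.5441 0.2601 0.066 ]
t 14.9 pos [0.4406 0.1221 0.0637] tz [ 0.531  0.039 -0.846] hdg 4.2 q [ 0.09 -0.13  2.38 -0.02  0.33  1.6 ] w 0.0589 F [ 1.4 -0.8 -1.2]
shift(tool axes now) [  97.1 -130.1   58.3] yaw 0.1 rows>= 5.0
now in nest [-107.1 -130.2   57.7]
```

```bash
python3 -m crank '[{"travel":[16.2,-21.7,9.7],"yaw":0,"gripper":0.4},{"travel":[16.2,-21.7,9.7],"yaw":0,"gripper":0.4},{"travel":[16.2,-21.7,9.7],"yaw":0,"gripper":0.4},{"travel":[16.2,-21.7,9.7],"yaw":0,"gripper":0.4},{"travel":[16.2,-21.7,9.7],"yaw":0,"gripper":0.4},{"travel":[16.2,-21.7,9.7],"yaw":0,"gripper":0.4},{"travel":[0,0,0],"yaw":0,"gripper":0.4},{"travel":[0,0,0],"yaw":0,"gripper":0.4},{"travel":[0,0,0],"yaw":0,"gripper":0.4}]'; python3 nest.py R 5.5 0 30
```

```text
t: 15.65
eef_pos: [0.5385, 0.2588, 0.0575]
ee_rot: [0.962, 0.035, 0.27, -0.009]
force: [0.3, -0.6, -2.1]
width: 0.059
gripper_force: 29.8
target [0.5436 0.26   0.036 ]
t 15.65 pos [0.5385 0.2588 0.0575] tz [ 0.519  0.036 -0.854] hdg 4.2 q [ 0.4   0.22  2.02 -0.43  0.41  2.25] w 0.059 F [ 0.3 -0.6 -2.1]
shift(tool axes now) [-6.7 -0.9 21. ] yaw 0.1 rows>= 1.0
now in nest [ 0.3 -0.8 51.5]
```

Run:
```python
from h import *
# where does the nest left module now sit? dark pixels in top view t2 over the board
im=cv2.imread("pics/t2.png"); Q=np.load("Q.npy",allow_pickle=True).item()["board"]
g=im.max(2); print(g[172:238:3,146:200:3])
p=proj("top",tf(Q,.006,0,[(58,50+30,24),(58,50-30,24),(-58,50-30,29),(-58,50+30,29)])); print(p.round(1).tolist())
```

```text
[[148 141 136 136 128 126 131 135 130 131 135 140 134 131 127 136 126 132]
 [145 142 131 132 131 127 127 129 136 134 139 142 136 127 132 128 130 117]
 [141 135 131 150 194 223 244 245 245 246 243 250 249 249 248 248 247 242]
 [140 136 160 249 249 245 208 168 144 122 114 229 247 192 249 249 213 223]
 [134 131 145 177  51  48  51  46  50  47  48  44 168 192 250 250 225 188]
 [142 144 152 120  48  33  42  48  49  16  48  43 159 196 249 249 213 172]
 [143 148 143  57  48  45  47  51  39  30  28  41 120 244 249 249 249 249]
 [145 144 145 247  82  44  38  30  28  37  59  49 112 248 249 249 249 250]
 [138 144 136 248  55  50  49  63  51  43  34  39  53 250 249 249 248 248]
 [138 140 142 247  51  21  34  89  85  75  82  51  33 249 249 250 250 250]
 [142 140 141 250  50  67 115  75  82  68  87  33  35 250 250 250 250 250]
 [146 144 143 250  42  10   6  10   4   2   5  26  20 250 250 250 250 250]
 [141 137 144 250  89   0   4   0   0   2   0  26  22 250 250 250 250 250]
 [142 143 142 250 133   0   5   0   0   3   6  17  22 250 250 250 250 249]
 [143 142 143 250 139   5   2   0   0   1   0  27  18 250 249 248 247 247]
 [143 139 138 250 186   0   0   2   4   0   3  20  19 145 193 246 248 248]
 [138 137 137 250 193   0   4   0   3   0   2  21  20 161 149 187 161 243]
 [137  88  82 246 236   1   0   3   3   3   5  13  71 160  94 159 160 202]
 [137  84  83 226  56  54  55  55  54  51  55  46 116 135 104 138 159 198]
 [141  84  84 235 144  69  50  79 146 204  39  40  39  40 160 124 158 128]
 [111  84  83 204 108 206 167 142 125  99  54  56  56  57 148 126 119 155]
 [126 128 129 127 119 113 110 104 109 101  57  55  46  50  52  52  44  91]]
[[156.1, 182.8], [180.7, 181.1], [182.6, 228.0], [157.5, 229.8]]
```

```bash
python3 -m crank '[{"travel":[-3,-0.5,10],"yaw":0,"gripper":0.4},{"travel":[-3,-0.4,10],"yaw":0,"gripper":0.4},{"travel":[0,0,0],"yaw":0,"gripper":0.4},{"travel":[0,0,0],"yaw":0,"gripper":0.4}]'; python3 nest.py R 5.5 0 16
```

```text
t: 15.98
eef_pos: [0.5438, 0.2594, 0.038]
ee_rot: [0.962, 0.034, 0.27, -0.009]
force: [-0.3, 0.1, -1.1]
width: 0.0592
gripper_force: 29.8
target [0.5436 0.26   0.022 ]
t 15.98 pos [0.5438 0.2594 0.038 ] tz [ 0.519  0.036 -0.854] hdg 4.1 q [ 0.39  0.27  2.02 -0.48  0.37  2.3 ] w 0.0592 F [-0.3  0.1 -1.1]
shift(tool axes now) [-8.5 -0.6 13.6] yaw 0.0 rows>= 1.0
now in nest [ 5.6 -0.6 32. ]
```

```bash
python3 -m crank '[{"travel":[-3,-0.5,5],"yaw":0,"gripper":0.4},{"travel":[-3,0,4.6],"yaw":0,"gripper":0.4},{"travel":[-2.5,0,4],"yaw":0,"gripper":0.4},{"travel":[0,0,0],"yaw":0,"gripper":0.4},{"travel":[0,0,0],"yaw":0,"gripper":0.4}]'; python3 nest.py R 5.5 0 16
```

```text
t: 16.4
eef_pos: [0.5451, 0.2613, 0.0231]
ee_rot: [0.962, 0.035, 0.272, -0.01]
force: [0.5, 0.8, -2.4]
width: 0.059
gripper_force: 29.8
target [0.5436 0.26   0.022 ]
t 16.4 pos [0.5451 0.2613 0.0231] tz [ 0.522  0.037 -0.852] hdg 4.2 q [ 0.4   0.3   2.02 -0.53  0.34  2.35] w 0.059 F [ 0.5  0.8 -2.4]
shift(tool axes now) [-1.9  1.2  0.1] yaw 0.1 rows>= 1.0
now in nest [ 7.1  1.2 17.1]
```

```bash
python3 -m crank '[{"travel":[-2,0.8,0.8],"yaw":0,"gripper":0.4},{"travel":[0,0,0],"yaw":0,"gripper":0.4},{"travel":[0,0,0],"yaw":0,"gripper":1},{"travel":[0,0,0],"yaw":0,"gripper":1},{"travel":[0,0,0],"yaw":0,"gripper":1},{"travel":[0,0,0],"yaw":0,"gripper":1},{"travel":[0,0,0],"yaw":0,"gripper":1},{"travel":[0,0,-20],"yaw":0,"gripper":1},{"travel":[0,0,-40],"yaw":0,"gripper":1},{"travel":[0,0,-40],"yaw":0,"gripper":1},{"travel":[0,0,0],"yaw":0,"gripper":1}]'; python3 d.py .42 -.0125 .075 -3
python3 - <<'E'
from h import *
from station import snapshot
im=snapshot("top"); cv2.imwrite("pics/t3.png",im[:,:,::-1]); Q=np.load("Q.npy",allow_pickle=True).item()
g=im.max(2)
for n,y in(("L",50),("R",-50)):
    p=proj("top",tf(Q["board"],.006,0,[(58,y+30,24),(58,y-30,24),(-58,y-30,29),(-58,y+30,29)])); print(n,p.round(1).tolist())
print(g[176:238:2,150:236:3])
E
```

```text
t: 17.32
eef_pos: [0.4939, 0.2591, 0.1149]
ee_rot: [0.96, 0.035, 0.278, -0.013]
force: [0.5, -0.3, 1.0]
width: 0.0938
gripper_force: 0.0
t 17.32 pos [0.4939 0.2591 0.1149] tz [ 0.532  0.044 -0.846] hdg 4.1 q [ 0.44  0.03  2.09 -0.39  0.52  2.23] w 0.0938 F [ 0.5 -0.3  1. ]
shift(tool axes now) [-100.   265.5  -17.4] yaw 7.1 rows>= 7.0
L [[156.1, 182.8], [180.7, 181.1], [182.6, 228.0], [157.5, 229.8]]
R [[197.1, 180.0], [221.5, 178.4], [224.1, 224.9], [199.2, 226.8]]
[[135 131 127 131 127 126 129 132 132 142 136 136 161 211 212 244 244 243
  245 239 226 220 228 245 245 245 216 144 143]
 [136 128 156 208 241 244 245 245 248 234 249 249 249 248 248 247 241 233
  208 202 206 168 140 246 247 221 231 151 152]
 [133 233 249 249 231 197 203 202 206 184 241 243 232 244 245 208 239 178
  104 107  67  69 103 104 250 200 237 159 159]
 [142 226 236 249 193  97  92  76  57  48 162 245 164 250 250 182 201  50
   52  34  50  46  48  49 131 197 238 157 159]
 [128 193 121  51  48  57  57  50  46  47  21 244 177 250 249 173  43  46
   38  35  56  48  23  49 121 198 236 160 161]
 [146 169  52  47  33  5
[... 2422 characters left out ...]
 46  51  96 162  50  19 167 127 246 240 176  28
   24  26  51  56 130  72  94  48  54  55 103]
 [143 146 196 158  89  39  41  42  68 112  24  98 137 123 243 216 127 158
  144 121 108 108 112 122 138  58  56  48  60]
 [143 142 192 159  60  39  43  48 106 101  91  96 102 107 118 136 148 139
  124 116 117 113 109  99  97  56  54  45  52]
 [145 156 157 143  61  57  57  56 137 125 115 114 112 108  99  96 107 114
  138 149 150 150 154 235 241  56  53  55  55]
 [145 109  93  63  42  36  53  55 132  80  61 145 146 152 155 153 191 221
  163 116 146 139 106  83  55  42  37  55  55]
 [138  49  52  55  55  30  56  56  42  88  75  88  86  73  72  60  58  50
   44  38  42  42  43  51  54  57  55  56  57]]
```

```bash
python3 - <<'E'
from h import *
p=P["top"]; 
def ray(u,v,z):
    d=R.from_quat(p["rotation"]).apply(np.linalg.inv(p["camera_matrix"])@[u,v,1]); return p["position"]+d*(z-p["position"][2])/d[2]
print("reel",ray(367.1,241.4,.029), ray(245+439/4,128+455/4,.029))
im=cv2.imread("pics/t3.png"); m=((im[:,:,2]>180)&(im[:,:,1]<150)&(im[:,:,0]<110)).astype('uint8'); m[:,:330]=0;m[:,400:]=0;m[:215]=0;m[270:]=0
v,u=np.nonzero(m); print("now",u.mean(),v.mean(),len(u), ray(u.mean(),v.mean(),.029))
Q=np.load("Q.npy",allow_pickle=True).item()["good"]; print(tf(Q,0,0,[(0,-3,0),(-8,-3,0),(-58,-33,0),(0,-33,0)]).round(4))
E
python3 d.py .418 -.012 .08 -3
```

```text
reel [ 0.44173424 -0.12440883  0.029     ] [ 0.44097393 -0.09378655  0.029     ]
now 367.8614958448753 241.75346260387812 361 [ 0.44086133 -0.12627083  0.029     ]
[[ 0.4479 -0.0131  0.    ]
 [ 0.4403 -0.0108  0.    ]
 [ 0.3838 -0.0253  0.    ]
 [ 0.4394 -0.0418  0.    ]]
t 17.37 pos [0.494  0.2586 0.1125] tz [ 0.53   0.042 -0.847] hdg 4.1 q [ 0.44  0.03  2.09 -0.39  0.52  2.23] w 0.0944 F [ 0.6 -0.2  0.1]
shift(tool axes now) [-97.8 264.3 -24.1] yaw 7.1 rows>= 7.0
```

```bash
python3 -m crank '[{"travel":[-14,33,-3],"yaw":0,"gripper":1},{"travel":[-14,33,-3],"yaw":0,"gripper":1},{"travel":[-14,33,-3],"yaw":0,"gripper":1},{"travel":[-14,33,-3],"yaw":0,"gripper":1},{"travel":[-12,33,-3],"yaw":0,"gripper":1},{"travel":[-10,33,-3],"yaw":0,"gripper":1},{"travel":[-10,33,-3],"yaw":0,"gripper":1},{"travel":[-10,33,-3],"yaw":0,"gripper":1},{"travel":[0,0,0],"yaw":0,"gripper":1},{"travel":[0,0,0],"yaw":0,"gripper":1}]'; python3 d.py .446 -.0105 .0145 4.1
```

```text
t: 18.2
eef_pos: [0.4243, 0.0209, 0.0782]
ee_rot: [0.963, 0.031, 0.267, -0.009]
force: [0.3, -0.5, -0.2]
width: 0.094
gripper_force: 0.0
t 18.2 pos [0.4243 0.0209 0.0782] tz [ 0.515  0.033 -0.857] hdg 3.7 q [-0.31 -0.28  2.44  0.4   0.51  0.89] w 0.094 F [ 0.3 -0.5 -0.2]
shift(tool axes now) [-16.   32.8  64.7] yaw -0.4 rows>= 2.0
```

```bash
python3 -m crank '[{"travel":[-5,16,0],"yaw":-0.4,"gripper":1},{"travel":[-5,16,0],"yaw":0,"gripper":1},{"travel":[-3,0,10],"yaw":0,"gripper":1},{"travel":[0,0,15],"yaw":0,"gripper":1},{"travel":[0,0,0],"yaw":0,"gripper":1},{"travel":[0,0,0],"yaw":0,"gripper":1}]'; python3 d.py .446 -.0105 .0145 4.1
```

```text
t: 18.7
eef_pos: [0.4279, -0.0069, 0.0496]
ee_rot: [0.963, 0.039, 0.266, -0.01]
force: [0.1, 0.3, 1.4]
width: 0.0939
gripper_force: 0.0
t 18.7 pos [ 0.4279 -0.0069  0.0496] tz [ 0.512  0.039 -0.858] hdg 4.7 q [-0.42 -0.17  2.45  0.59  0.45  0.59] w 0.0939 F [0.1 0.3 1.4]
shift(tool axes now) [-2.8  5.  39.2] yaw 0.6 rows>= 1.0
```

```bash
python3 -m crank '[{"travel":[-1.5,2.5,12],"yaw":0.5,"gripper":1},{"travel":[-1.3,2.5,12],"yaw":0,"gripper":1},{"travel":[0,0,10],"yaw":0,"gripper":1},{"travel":[0,0,4],"yaw":0,"gripper":1},{"travel":[0,0,0],"yaw":0,"gripper":1},{"travel":[0,0,0],"yaw":0,"gripper":1}]'; python3 d.py .446 -.0105 .0145 4.1
```

```text
t: 19.2
eef_pos: [0.4465, -0.0118, 0.0173]
ee_rot: [0.963, 0.034, 0.268, -0.01]
force: [0.6, 0.1, -0.0]
width: 0.0938
gripper_force: 0.0
t 19.2 pos [ 0.4465 -0.0118  0.0173] tz [ 0.516  0.037 -0.856] hdg 4.1 q [-0.41 -0.    2.42  0.8   0.34  0.38] w 0.0938 F [ 0.6  0.1 -0. ]
shift(tool axes now) [-1.8 -1.3  2.2] yaw -0.0 rows>= 1.0
```

```bash
python3 -m crank '[{"travel":[-1.8,-1.3,2],"yaw":0,"gripper":0.85},{"travel":[0,0,0],"yaw":0,"gripper":0.75},{"travel":[0,0,0],"yaw":0,"gripper":0.7},{"travel":[0,0,0],"yaw":0,"gripper":0.65},{"travel":[0,0,0],"yaw":0,"gripper":0.6},{"travel":[0,0,0],"yaw":0,"gripper":0.4},{"travel":[0,0,0],"yaw":0,"gripper":0.4},{"travel":[0,0,0],"yaw":0,"gripper":0.4}]'; python3 d.py .446 -.0105 .0145 4.1
```

```text
t: 19.87
eef_pos: [0.4463, -0.0116, 0.0148]
ee_rot: [0.963, 0.033, 0.269, -0.009]
force: [-0.7, -0.1, 2.5]
width: 0.068
gripper_force: 25.8
t 19.87 pos [ 0.4463 -0.0116  0.0148] tz [ 0.517  0.036 -0.855] hdg 4.0 q [-0.4   0.    2.42  0.82  0.33  0.36] w 0.068 F [-0.7 -0.1  2.5]
shift(tool axes now) [-0.4 -1.1  0.1] yaw -0.1 rows>= 1.0
```

```bash
python3 -m crank '[{"travel":[2.6,0,-4.2],"yaw":0,"gripper":0.4},{"travel":[2.6,0,-4.2],"yaw":0,"gripper":0.4},{"travel":[0,0,0],"yaw":-4,"gripper":0.4},{"travel":[0,0,0],"yaw":-5,"gripper":0.4},{"travel":[0,0,0],"yaw":-5,"gripper":0.4},{"travel":[0,0,0],"yaw":-4,"gripper":0.4},{"travel":[0,0,0],"yaw":0,"gripper":0.4},{"travel":[0,0,0],"yaw":0,"gripper":0.4}]'; python3 d.py .446 -.0105 .0145 4.1;python3 - <<'E'
from station import *; import cv2
im=snapshot("top"); cv2.imwrite("pics/t4.png",im[:,:,::-1])
im=snapshot("side"); cv2.imwrite("pics/s4.png",im[:,:,::-1])
E
```

```text
t: 20.53
eef_pos: [0.4449, -0.0107, 0.0235]
ee_rot: [0.946, 0.183, 0.266, 0.032]
force: [0.5, -0.7, -3.5]
width: 0.0658
gripper_force: 26.3
t 20.53 pos [ 0.4449 -0.0107  0.0235] tz [ 0.514  0.037 -0.857] hdg 24.6 q [-0.4  -0.03  2.42  0.75  0.36  0.13] w 0.0658 F [ 0.5 -0.7 -3.5]
shift(tool axes now) [-3.5 -1.2  8.2] yaw 20.5 rows>= 1.0
```

```bash
python3 -m crank '[{"travel":[-1,0,1.7],"yaw":0,"gripper":0.4},{"travel":[0,0,0],"yaw":0,"gripper":0.7},{"travel":[0,0,0],"yaw":0,"gripper":0.8},{"travel":[0,0,0],"yaw":0,"gripper":1},{"travel":[0,0,0],"yaw":0,"gripper":1},{"travel":[0,0,0],"yaw":0,"gripper":1},{"travel":[1,0,-1.7],"yaw":6,"gripper":1},{"travel":[0,0,0],"yaw":6,"gripper":1},{"travel":[0,0,0],"yaw":6,"gripper":1},{"travel":[0,0,0],"yaw":0,"gripper":1}]'; python3 d.py .446 -.0105 .0145 4.1;python3 - <<'E'
from h import *
from station import snapshot
im=snapshot("top"); cv2.imwrite("pics/t5.png",im[:,:,::-1]); g=im.max(2); print(g[205:232,296:346:2])
E
```

```text
t: 21.47
eef_pos: [0.4462, -0.0114, 0.0246]
ee_rot: [0.963, 0.033, 0.269, -0.01]
force: [0.1, 0.0, 0.2]
width: 0.0941
gripper_force: 0.0
t 21.47 pos [ 0.4462 -0.0114  0.0246] tz [ 0.517  0.036 -0.856] hdg 3.9 q [-0.4  -0.03  2.41  0.75  0.35  0.44] w 0.0941 F [0.1 0.  0.2]
shift(tool axes now) [-5.4 -0.9  8.5] yaw -0.2 rows>= 1.0
[[143 143 149 151 149 150 153 154 155 154 153 152 151 151 139  90 106 136
  151 143 144 145 145 146 147]
 [149 148 151 155 154 153 155 153 157 157 152 154 155 153 137  89  90  94
   98  93 115 124 147 152 144]
 [152 152 154 155 155 156 155 153 153 155 151 155 155 151 142 123  82  83
   82  83  86  89  98  90  93]
 [154 152 153 155 155 155 154 153 151 151 150 152 154 148 137 136 127 129
  128 132 133 131  83  80  79]
 [155 151 155 153 155 153 151 151 149 145 146 153 154 146 133 137 135 136
  135 139 140 138 139 135 134]
 [152 151 153 151 151 148 146 146 144 142 139 150 156 146 134 135 139 138
  135 142 144 143 152 150 147]
 [152 149 148 147 147 143 139 139 141 142 144 151 155 150 138 138 139 139
  140 144 146 149 155 154 149]
 [148 144 143 143 145 139 133 135
[... 1367 characters left out ...]
55  55  51  52  52  50  47  52  53  57
  159 157 158 157 159 158 157]
 [139 143 151 150 149 143  36  54  53  55  56  54  41  36  38  28  27  47
  139 160 158 160 160 159 159]
 [139 146 153 154 156 156  31  47  41  36  32  28  31  35  42  43  38  47
  121 159 156 159 159 161 160]
 [143 148 152 158 157 159  98  31  41  43  45  45  47  47  50  49  48  48
  105 158 158 160 160 158 158]
 [142 144 154 157 157 159  73  39  46  49  48  49  50  48  45  46  44  41
   96 158 157 160 159 156 156]
 [142 142 152 156 156 160  50  45  56  51  50  42  44  51  31  21  21  23
   91 158 158 160 159 157 156]
 [141 143 151 154 157 160  47  58  54  35  26  24  19  21  12   0  14  18
   92 157 158 160 163 160 157]]
```

```bash
python3 -m crank '[{"travel":[-2.7,0,4.5],"yaw":0,"gripper":1},{"travel":[-2.6,0,4],"yaw":0,"gripper":0.85},{"travel":[0,0,0],"yaw":0,"gripper":0.7},{"travel":[0,0,0],"yaw":0,"gripper":0.4},{"travel":[0,0,0],"yaw":0,"gripper":0.4},{"travel":[0,0,0],"yaw":0,"gripper":0.4},{"travel":[0,0,0],"yaw":0,"gripper":0.4}]'; python3 d.py .446 -.0105 .0145 4.1
python3 - <<'E'
from h import *
P_=P["top"]
def ray(u,v,z):
    d=R.from_quat(P_["rotation"]).apply(np.linalg.inv(P_["camera_matrix"])@[u,v,1]); return P_["position"]+d*(z-P_["position"][2])/d[2]
print(ray(327,215.0,.024))
E
```

```text
t: 22.1
eef_pos: [0.4461, -0.0115, 0.0145]
ee_rot: [0.963, 0.034, 0.269, -0.009]
force: [1.4, 0.0, 1.5]
width: 0.0587
gripper_force: 30.0
t 22.1 pos [ 0.4461 -0.0115  0.0145] tz [ 0.516  0.036 -0.856] hdg 4.0 q [-0.4   0.    2.42  0.83  0.33  0.36] w 0.0587 F [1.4 0.  1.5]
shift(tool axes now) [ 0. -1.  0.] yaw -0.1 rows>= 1.0
[ 0.50759411 -0.02733502  0.024     ]
```

```bash
python3 -m crank '[{"travel":[8,0,-13],"yaw":0,"gripper":0.4},{"travel":[16,0,-27],"yaw":0,"gripper":0.4},{"travel":[16,0,-30],"yaw":0,"gripper":0.4},{"travel":[16,0,-30],"yaw":0,"gripper":0.4},{"travel":[10,0,-18],"yaw":0,"gripper":0.4},{"travel":[0,0,0],"yaw":0,"gripper":0.4},{"travel":[0,0,0],"yaw":0,"gripper":0.4}]'; python3 bed.py 10 -3 110
```

```text
t: 22.68
eef_pos: [0.4414, -0.0117, 0.1499]
ee_rot: [0.962, 0.034, 0.269, -0.009]
force: [-1.0, -0.6, -2.5]
width: 0.0588
gripper_force: 30.0
target [0.5541 0.0919 0.1478]
t 22.68 pos [ 0.4414 -0.0117  0.1499] tz [ 0.517  0.036 -0.855] hdg 4.1 q [-0.41 -0.4   2.34  0.36  0.75  0.88] w 0.0588 F [-1.  -0.6 -2.5]
shift(tool axes now) [101.3 -95.4  63.8] yaw -1.3 rows>= 4.0
now in bed [-88.7 -95.6 181.6] tool z in bed [-0.066 -0.013 -0.998]
```

```bash
python3 -m crank '[{"travel":[17,-16,8],"yaw":-1.3,"gripper":0.4},{"travel":[17,-16,8],"yaw":0,"gripper":0.4},{"travel":[17,-16,11],"yaw":0,"gripper":0.4},{"travel":[17,-16,12],"yaw":0,"gripper":0.4},{"travel":[17,-16,12],"yaw":0,"gripper":0.4},{"travel":[16,-16,12],"yaw":0,"gripper":0.4},{"travel":[0,0,0],"yaw":0,"gripper":0.4},{"travel":[0,0,0],"yaw":0,"gripper":0.4},{"travel":[0,0,0],"yaw":0,"gripper":0.4}]'; python3 bed.py 31 -3 80
```

```text
t: 23.43
eef_pos: [0.5488, 0.0943, 0.1427]
ee_rot: [0.963, 0.045, 0.265, -0.007]
force: [0.6, -0.3, -3.7]
width: 0.0588
gripper_force: 30.0
target [0.5884 0.0951 0.1353]
t 23.43 pos [0.5488 0.0943 0.1427] tz [ 0.51   0.037 -0.86 ] hdg 5.5 q [-0.01 -0.06  2.09  0.08  0.57  1.41] w 0.0588 F [ 0.6 -0.3 -3.7]
shift(tool axes now) [30.1  2.7 26.6] yaw 0.1 rows>= 1.0
now in bed [ 2.900e+00 -1.000e-01  1.087e+02] tool z in bed [-0.075 -0.011 -0.997]
```

Run:
```python
from h import *
im=cv2.imread("pics/t3.png"); q=(.6085,.100,.094)
g=im.max(2).astype(int)
for X in(-30,-15,0,15):
    a,b=proj("top",tf(q,.052,35,[(X,20,0),(X,-26,0)])); c,d=proj("top",tf(q,.052,35,[(X,33,19),(X,-39,19)]))
    v=int(round((a[1]+b[1])/2)); print(X,"row",v,"edges",a.round(1),b.round(1),g[v,255:305].tolist())
```

```text
-30 row 184 edges [268.6 184.5] [287.1 182.8] [157, 153, 152, 149, 147, 146, 134, 109, 107, 108, 107, 108, 107, 150, 223, 216, 219, 215, 213, 215, 214, 214, 216, 215, 212, 211, 212, 214, 215, 217, 217, 200, 141, 134, 142, 145, 149, 130, 119, 144, 152, 147, 145, 147, 147, 143, 144, 149, 154, 154]
-15 row 178 edges [268.2 178.9] [286.8 177.2] [155, 155, 155, 157, 155, 145, 117, 109, 106, 107, 107, 107, 107, 141, 214, 217, 216, 214, 214, 213, 214, 215, 215, 212, 214, 212, 215, 216, 216, 215, 218, 198, 110, 106, 105, 105, 106, 123, 157, 157, 152, 147, 146, 145, 145, 143, 145, 149, 153, 157]
0 row 172 edges [267.7 173.3] [286.5 171.6] [139, 138, 140, 136, 129, 105, 107, 109, 108, 109, 108, 99, 135, 222, 214, 215, 213, 215, 214, 213, 212, 213, 212, 213, 212, 215, 214, 213, 215, 216, 219, 207, 106, 104, 105, 106, 105, 125, 145, 147, 146, 147, 152, 151, 144, 146, 150, 154, 157, 156]
15 row 167 edges [267.3 167.6] [286.2 165.9] [141, 141, 130, 85, 79, 61, 62, 64, 62, 63, 61, 71, 141, 217, 213, 215, 214, 214, 212, 211, 212, 213, 210, 213, 212, 215, 213, 212, 212, 214, 197, 128, 98, 102, 105, 101, 113, 152, 152, 149, 142, 145, 149, 152, 148, 141, 133, 132, 134, 138]
```

```bash
python3 - <<'E'
import cv2,numpy as np
t=cv2.imread("pics/t3.png")[128:210,245:315]; s=cv2.imread("pics/s2.png")[165:245,205:300]
f=lambda i:cv2.resize(i,(400,480) if i is t else (400,480),interpolation=cv2.INTER_CUBIC)
cv2.imwrite("pics/cr.png",np.hstack([cv2.resize(t,None,fx=5.5,fy=5.5,interpolation=cv2.INTER_CUBIC)[:440],cv2.resize(s,None,fx=4,fy=5.5)[:440]]))
E
python3 -m crank '[{"travel":[15,1,13],"yaw":0,"gripper":0.4},{"travel":[15,1,13],"yaw":0,"gripper":0.4},{"travel":[0,0,0],"yaw":0,"gripper":0.4},{"travel":[0,0,0],"yaw":0,"gripper":0.4}]'; python3 bed.py 31.6 -2.2 52
```

```text
t: 23.77
eef_pos: [0.5893, 0.0948, 0.1383]
ee_rot: [0.963, 0.044, 0.267, -0.006]
force: [-0.5, 0.0, -1.4]
width: 0.0588
gripper_force: 30.0
target [0.6048 0.0974 0.1127]
t 23.77 pos [0.5893 0.0948 0.1383] tz [ 0.513  0.036 -0.858] hdg 5.4 q [-0.01  0.04  2.01  0.08  0.56  1.42] w 0.0588 F [-0.5  0.  -1.4]
shift(tool axes now) [ 0.3 -1.6 30. ] yaw 0.0 rows>= 1.0
now in bed [33.5 -3.4 81.9] tool z in bed [-0.071 -0.013 -0.997]
```

```bash
python3 -m crank '[{"travel":[0,-0.8,12],"yaw":0,"gripper":0.4},{"travel":[0,-0.5,12],"yaw":0,"gripper":0.4},{"travel":[0,0,4],"yaw":0,"gripper":0.4},{"travel":[0,0,0],"yaw":0,"gripper":0.4},{"travel":[0,0,0],"yaw":0,"gripper":0.4}]'; python3 bed.py 31.6 -2.2 47
```

```text
t: 24.18
eef_pos: [0.6041, 0.0977, 0.1158]
ee_rot: [0.962, 0.044, 0.268, -0.006]
force: [-0.5, -0.1, -1.7]
width: 0.059
gripper_force: 30.0
target [0.6076 0.0977 0.1086]
t 24.18 pos [0.6041 0.0977 0.1158] tz [ 0.515  0.036 -0.856] hdg 5.5 q [-0.    0.11  1.99  0.08  0.5   1.42] w 0.059 F [-0.5 -0.1 -1.7]
shift(tool axes now) [-0.7  0.2  8. ] yaw 0.1 rows>= 1.0
now in bed [32.8 -1.9 54.9] tool z in bed [-0.068 -0.012 -0.998]
```

```bash
python3 -m crank '[{"travel":[-0.3,0,4],"yaw":0,"gripper":0.4},{"travel":[-0.4,0,3.7],"yaw":0,"gripper":0.4},{"travel":[-3.2,0,3],"yaw":0,"gripper":0.4},{"travel":[-3.2,0,3],"yaw":0,"gripper":0.4},{"travel":[0,0,0],"yaw":0,"gripper":0.4}]'; python3 bed.py 18.8 -2.2 35.5;  python3 -m crank '[{"travel":[-2.8,0,3.4],"yaw":0,"gripper":0.4},{"travel":[-2.7,0,3.3],"yaw":0,"gripper":0.4},{"travel":[0,0,0],"yaw":0,"gripper":0.4}]'; python3 bed.py 13.5 -2.2 28.5
```

```text
t: 24.6
eef_pos: [0.6062, 0.0979, 0.1006]
ee_rot: [0.962, 0.044, 0.269, -0.006]
force: [-0.0, 0.2, 1.3]
width: 0.0587
gripper_force: 30.0
target [0.6038 0.0973 0.0919]
t 24.6 pos [0.6062 0.0979 0.1006] tz [ 0.517  0.036 -0.855] hdg 5.5 q [-0.    0.14  2.    0.08  0.46  1.41] w 0.0587 F [-0.   0.2  1.3]
shift(tool axes now) [-6.7  0.2  6.2] yaw 0.1 rows>= 1.0
now in bed [25.9 -1.9 41.3] tool z in bed [-0.067 -0.012 -0.998]
t: 24.85
eef_pos: [0.6045, 0.0976, 0.0913]
ee_rot: [0.962, 0.044, 0.268, -0.006]
force: [-1.0, -0.3, 1.8]
width: 0.0588
gripper_force: 30.0
target [0.6034 0.0973 0.0831]
t 24.85 pos [0.6045 0.0976 0.0913] tz [ 0.515  0.036 -0.856] hdg 5.5 q [-0.    0.15  2.01  0.09  0.44  1.41] w 0.0588 F [-1.  -0.3  1.8]
shift(tool axes now) [-5.2  0.1  6.5] yaw 0.1 rows>= 1.0
now in bed [19.1 -2.  34.6] tool z in bed [-0.068 -0.012 -0.998]
```

Forces are small and the contact pivots as planned; continue.

```bash
python3 -m crank '[{"travel":[-2.6,0,3.4],"yaw":0,"gripper":0.4},{"travel":[-2.6,0,3.4],"yaw":0,"gripper":0.4},{"travel":[-2,0,3.9],"yaw":0,"gripper":0.4},{"travel":[-2,0,3.9],"yaw":0,"gripper":0.4},{"travel":[0,0,0],"yaw":0,"gripper":0.4},{"travel":[0,0,0],"yaw":0,"gripper":0.4}]'; python3 bed.py 5.7 -2.2 12.9
```

```text
t: 25.35
eef_pos: [0.6038, 0.0973, 0.0738]
ee_rot: [0.963, 0.044, 0.267, -0.006]
force: [-0.5, -0.9, -0.2]
width: 0.0588
gripper_force: 30.0
target [0.606  0.0976 0.0658]
t 25.35 pos [0.6038 0.0973 0.0738] tz [ 0.514  0.036 -0.857] hdg 5.5 q [-0.    0.18  2.02  0.1   0.4   1.4 ] w 0.0588 F [-0.5 -0.9 -0.2]
shift(tool axes now) [-2.2 -0.1  8. ] yaw 0.1 rows>= 1.0
now in bed [ 8.4 -2.2 20.7] tool z in bed [-0.07  -0.012 -0.998]
```

```bash
python3 -m crank '[{"travel":[-0.9,0,3],"yaw":0,"gripper":0.4},{"travel":[-0.8,0,3],"yaw":0,"gripper":0.4},{"travel":[0,0,0],"yaw":0,"gripper":0.4},{"travel":[0,0,0],"yaw":0,"gripper":0.4}]'; python3 bed.py 5.7 -2.2 12.9;python3 -m crank '[{"travel":[-0.4,0,2],"yaw":0,"gripper":0.4},{"travel":[0,0,1.5],"yaw":0,"gripper":0.4},{"travel":[0,0,0],"yaw":0,"gripper":0.4}]'; python3 bed.py 5.7 -2.2 12.9
```

```text
t: 25.68
eef_pos: [0.6057, 0.0975, 0.0682]
ee_rot: [0.962, 0.045, 0.268, -0.006]
force: [-1.9, -0.3, 0.2]
width: 0.0588
gripper_force: 30.0
target [0.606  0.0976 0.0658]
t 25.68 pos [0.6057 0.0975 0.0682] tz [ 0.515  0.036 -0.857] hdg 5.5 q [-0.    0.2   2.01  0.1   0.39  1.4 ] w 0.0588 F [-1.9 -0.3  0.2]
shift(tool axes now) [-1.  -0.1  2.2] yaw 0.1 rows>= 1.0
now in bed [ 6.8 -2.3 15. ] tool z in bed [-0.069 -0.012 -0.998]
t: 25.93
eef_pos: [0.6068, 0.0976, 0.0664]
ee_rot: [0.962, 0.045, 0.268, -0.006]
force: [-13.9, -2.0, 14.9]
width: 0.0589
gripper_force: 30.1
target [0.606  0.0976 0.0658]
t 25.93 pos [0.6068 0.0976 0.0664] tz [ 0.515  0.036 -0.857] hdg 5.6 q [-0.    0.2   2.01  0.1   0.39  1.39] w 0.0589 F [-13.9  -2.   14.9]
shift(tool axes now) [-1.  -0.1  0. ] yaw 0.2 rows>= 1.0
now in bed [ 6.7 -2.3 12.9] tool z in bed [-0.069 -0.012 -0.998]
```

```bash
python3 -m crank '[{"travel":[-1,0,-1.2],"yaw":0,"gripper":0.4},{"travel":[-3,0,0.2],"yaw":0,"gripper":0.4},{"travel":[-3,0,0.2],"yaw":0,"gripper":0.4},{"travel":[-3,0,0.2],"yaw":0,"gripper":0.4},{"travel":[0,0,0],"yaw":0,"gripper":0.4}]'; python3 bed.py -10.3 -2.2 12.9
```

```text
t: 26.35
eef_pos: [0.5987, 0.0967, 0.0607]
ee_rot: [0.962, 0.044, 0.268, -0.006]
force: [-0.6, -0.1, -0.7]
width: 0.0592
gripper_force: 30.0
target [0.5929 0.0963 0.0567]
t 26.35 pos [0.5987 0.0967 0.0607] tz [ 0.516  0.036 -0.856] hdg 5.5 q [-0.    0.2   2.03  0.11  0.37  1.39] w 0.0592 F [-0.6 -0.1 -0.7]
shift(tool axes now) [-7.  -0.2  0.5] yaw 0.1 rows>= 1.0
now in bed [-3.3 -2.3 12.9] tool z in bed [-0.067 -0.012 -0.998]
```

```bash
python3 -m crank '[{"travel":[-3,0,0.2],"yaw":0,"gripper":0.4},{"travel":[-2.5,0,0.2],"yaw":0,"gripper":0.4},{"travel":[0,0,0],"yaw":0,"gripper":0.4},{"travel":[0,0,0],"yaw":0,"gripper":0.4}]'; python3 bed.py -10.3 -2.2 12.9; python3 -m crank '[{"travel":[-2,0,0.2],"yaw":0,"gripper":0.4},{"travel":[0,0,0],"yaw":0,"gripper":0.4}]'; python3 bed.py -10.3 -2.2 12.9
```

```text
t: 26.68
eef_pos: [0.5978, 0.0965, 0.0604]
ee_rot: [0.961, 0.044, 0.272, -0.006]
force: [5.9, 2.9, 0.5]
width: 0.0589
gripper_force: 30.0
target [0.5929 0.0963 0.0567]
t 26.68 pos [0.5978 0.0965 0.0604] tz [ 0.522  0.036 -0.852] hdg 5.5 q [-0.    0.2   2.04  0.11  0.35  1.38] w 0.0589 F [5.9 2.9 0.5]
shift(tool axes now) [-6.  -0.3  0.6] yaw 0.1 rows>= 1.0
now in bed [-4.2 -2.5 13.2] tool z in bed [-0.06  -0.013 -0.998]
t: 26.85
eef_pos: [0.5977, 0.0965, 0.0604]
ee_rot: [0.961, 0.044, 0.274, -0.006]
force: [7.3, 3.5, 0.8]
width: 0.0589
gripper_force: 30.0
target [0.5929 0.0963 0.0567]
t 26.85 pos [0.5977 0.0965 0.0604] tz [ 0.526  0.037 -0.85 ] hdg 5.5 q [-0.    0.2   2.04  0.11  0.35  1.38] w 0.0589 F [7.3 3.5 0.8]
shift(tool axes now) [-6.  -0.3  0.7] yaw 0.1 rows>= 1.0
now in bed [-4.3 -2.5 13.3] tool z in bed [-0.056 -0.013 -0.998]
```

```bash
python3 -m crank '[{"travel":[2,0,0],"yaw":0,"gripper":0.4},{"travel":[0,0,0],"yaw":0,"gripper":1},{"travel":[0,0,0],"yaw":0,"gripper":1},{"travel":[0,0,0],"yaw":0,"gripper":1},{"travel":[0,0,0],"yaw":0,"gripper":1},{"travel":[0,0,0],"yaw":0,"gripper":1},{"travel":[0,0,-20],"yaw":0,"gripper":1},{"travel":[0,0,-40],"yaw":0,"gripper":1},{"travel":[-10,0,-40],"yaw":0,"gripper":1},{"travel":[-20,0,-35],"yaw":0,"gripper":1},{"travel":[-20,0,-35],"yaw":0,"gripper":1},{"travel":[0,0,0],"yaw":0,"gripper":1}]'
python3 - <<'E'
from h import *
from station import snapshot
q=(.6085,.100,.094)
out=[]
for n,c,r in(("top",250,140),("side",215,165)):
    im=snapshot(n)[:,:,::-1].copy(); cv2.imwrite(f"pics/{n}6.png",im)
    im=cv2.resize(im[r:r+85,c:c+65],None,fx=6,fy=6,interpolation=cv2.INTER_CUBIC)
    im=np.clip(255*(im/255.)**.6,0,255).astype('uint8')
    D=lambda X,col: [cv2.circle(im,tuple(int(v) for v in ((p-(c,r))*6+3)),2,col,-1) for p in proj(n,X)]
    D(tf(q,.052,35,body[:4]),(0,255,0)); D(tf(q,.052,35,[(-46,37,36),(-46,-43,36)]),(255,0,255))
    out.append(im)
cv2.imwrite("pics/f.png",np.hstack(out)); print(np.hstack(out).shape)
E
```

```text
t: 27.85
eef_pos: [0.4625, 0.0862, 0.1835]
ee_rot: [0.961, 0.045, 0.274, -0.006]
force: [0.7, -1.0, 0.9]
width: 0.0941
gripper_force: 0.0
(510, 780, 3)
```

View pics/f.png

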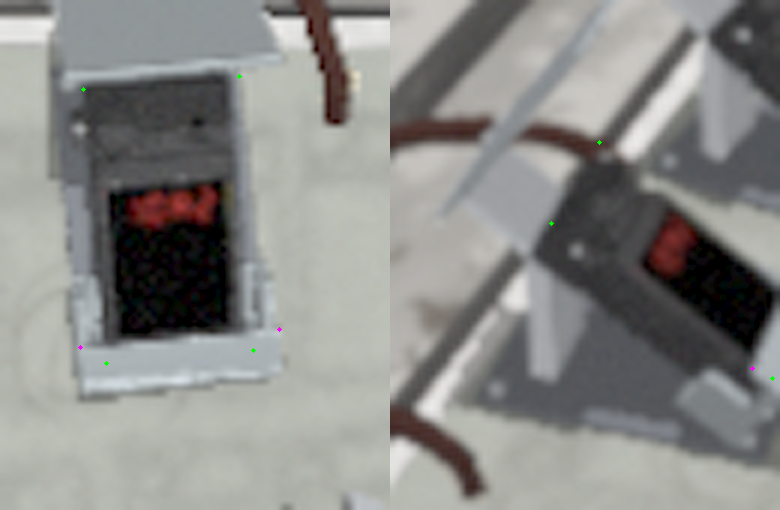

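Run:
```python
import cv2,numpy as np
def cen(n,k,r0,r1,c0,c1):
    g=cv2.imread(f"pics/{n}{k}.png").max(2)[r0:r1,c0:c1].astype(float); w=np.clip(g-g.min()-.5*(g.max()-g.min()),0,None); v,u=np.mgrid[r0:r1,c0:c1]; return (u*w).sum()/w.sum(),(v*w).sum()/w.sum(),g.max()
for k in"06": print(k,"side dot",cen("side",k,203,211,242,251))
# red digits centroid
for n,b in(("top",(165,185,262,295)),("side",(190,220,245,275))):
    for k in"06":
        im=cv2.imread(f"pics/{n}{k}.png").astype(float)[b[0]:b[1],b[2]:b[3]]; w=np.clip(im[:,:,2]-im[:,:,1]-40,0,None); v,u=np.mgrid[b[0]:b[1],b[2]:b[3]]; print(n,k,(u*w).sum()/w.sum(),(v*w).sum()/w.sum())
t=[cv2.imread(f"pics/top{k}.png").max(2) for k in"06"]
for g in t: print(g[157:166,258:268].tolist())
for g in t: print("display/lip col",g[186:202,278].tolist())
# bystanders: other cradle / reel / cutters unchanged?
d=cv2.absdiff(cv2.imread("pics/top0.png"),cv2.imread("pics/top6.png")).max(2)
for nm,(r0,r1,c0,c1) in dict(cradB=(130,215,325,390),reel=(225,260,350,385),cutters=(262,288,155,222)).items(): print(nm,(d[r0:r1,c0:c1]>40).mean().round(3))
```

```text
0 side dot (np.float64(245.68539325842696), np.float64(206.20224719101122), np.float64(87.0))
6 side dot (np.float64(245.62962962962962), np.float64(206.39506172839506), np.float64(79.0))
top 0 277.71372549019605 174.09960784313725
top 6 278.6707317073171 173.92439024390245
side 0 261.04522613065325 206.32663316582915
side 6 261.18279569892474 205.36559139784947
[[84, 61, 63, 62, 60, 48, 29, 27, 29, 29], [84, 66, 62, 48, 35, 29, 29, 28, 25, 28], [84, 63, 59, 45, 29, 27, 27, 25, 28, 27], [83, 63, 57, 45, 53, 70, 38, 26, 26, 28], [83, 66, 60, 66, 97, 116, 63, 26, 24, 28], [78, 65, 60, 57, 60, 78, 37, 26, 23, 26], [77, 72, 60, 57, 43, 47, 40, 34, 41, 40], [81, 76, 62, 58, 50, 50, 44, 27, 41, 41], [83, 79, 59, 63, 62, 63, 52, 28, 40, 42]]
[[84, 62, 62, 61, 60, 46, 28, 24, 23, 24], [85, 65, 62, 50, 34, 30, 26, 23, 22, 26], [84, 67, 60, 44, 26, 26, 28, 20, 24, 25], [83, 64, 60, 47, 50, 61, 26, 23, 23, 27], [82, 67, 60, 56, 95, 122, 58, 25, 37, 42], [78, 63, 60, 53, 61, 80, 35, 25, 37, 41], [78, 72, 61, 57, 46, 51, 41, 30, 30, 43], [80, 77, 63, 60, 49, 53, 40, 32, 30, 35], [84, 77, 61, 62, 62, 57, 42, 33, 40, 30]]
display/lip col [0, 4, 0, 4, 4, 1, 0, 1, 5, 24, 66, 137, 146, 144, 146, 146]
display/lip col [0, 4, 4, 1, 0, 1, 1, 5, 3, 19, 65, 139, 147, 146, 146, 145]
cradB 0.0
reel 0.0
cutters 0.0
```

```bash
python3 -c "
from station import *
print(sign_off())"
```

```text
the job is handed in; nothing more can be done
None
```

The job is handed in at about 28 s: both knobless modules lie in the two nests, and the complete bench module sits home under the lip of cradle_a, matching the old module's position to about 0.5 mm. In before-and-after pictures cradle_b with its module, the reel and the cutters are unchanged.

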